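# Unhook the caddy, dock and latch it, load the shakers

### The job

Set up the shaker caddy for the bakery bench: lift the empty caddy up past the tip of its hook and away on its open side, and set it down flat between the stops of the white dock board. Swing the dock's latch lever fully over towards the caddy, and only then stand every shaker on the bench upright in a pocket of the docked caddy, one to a pocket and fully down on its floor. Do not disturb the flour pan, the bowl or the scraper.

Things in the scene. Friction and masses are not known exactly. Their poses are not given: they have to be found in the camera images.
- hook: Fixed steel stand, yaw within 0.25 rad. Origin on the bench, straight below the hook's bottom. Post 18 mm thick, 240 mm tall, at stand x = +125 mm on a 130 mm square foot; from its top a 10 mm round wire slopes down to the hook's bottom, then turns up. The hook opens upward, tip on the stand's -x side (towards the robot).
- throat (a point): Upper face of the wire at the hook's bottom, 185 mm above the bench; axes as hook. The caddy's strap rests here at the start.
- tip (a point): Top end of the hook's tip, 228 mm above the bench, 20 mm in -x from the throat: the hook is 43 mm deep. The caddy comes off by rising 48 to 62 mm (higher, and the wire meets its dividers), then moving at least 110 mm along the stand's -x.
- caddy: Loose plywood caddy with a steel handle, about 0.42 kg, 148 mm (x) by 220 mm (y). Origin: centre of its underside. Walls and dividers 30 mm high, floor 5 mm; six open pockets. It hangs level on the hook at the start, x along the stand's x, origin 81 mm above the bench. A half turn about z makes no difference.
- strap (a point): Centre of the caddy's rigid strap handle, 112 mm above the caddy's underside. The strap runs along caddy y, 220 mm long, 12 mm thick (x), 16 mm high, on a 6 mm upright at each end (y = +-107 mm). Two lips, 5 mm high, under it at 12 to 24 mm either side of the middle straddle the hook wire.
- dock: Fixed white board, 190 (x) by 262 (y) by 12 mm thick, with four steel side stops standing 14 mm above it. Origin: centre of its underside on the bench; yaw within 0.25 rad. The stops leave the caddy 6 mm play on each side, caddy x along dock x (either way round); seated, the caddy's underside is 12 mm above the bench over this origin.
- latch (a joint): Dock latch lever, radians: 0 = leaning back from the dock (0.5 rad off upright, towards the dock's -x), 1.0 = fully over (0.5 rad past upright, leaning over the caddy's edge). It turns about an axis along dock y through dock x = -121, y = +36 mm, 22 mm above the bench, in a grey block 70 by 50 by 25 mm high. Light (under 2 N), stays where left. Starts between 0 and 0.25.
- latch_tip (a point): Centre of the steel ball (26 mm across) on the end of the latch lever, 75 mm from its axis; moves with the lever.
- shaker1: Loose closed steel shaker, about 0.15 kg, 105 mm tall, standing. Origin: centre of its underside; z up its axis. Foot 50 mm across, 10 mm high and heavy; body 44 mm across from 10 to 94 mm height, then a lid 47 mm across with perforated dome. Four to six of the six are present, the others are absent.
- shaker2: Loose closed steel shaker, about 0.15 kg, 105 mm tall, standing. Origin: centre of its underside; z up its axis. Foot 50 mm across, 10 mm high and heavy; body 44 mm across from 10 to 94 mm height, then a lid 47 mm across with perforated dome. Four to six of the six are present, the others are absent.
- shaker3: Loose closed steel shaker, about 0.15 kg, 105 mm tall, standing. Origin: centre of its underside; z up its axis. Foot 50 mm across, 10 mm high and heavy; body 44 mm across from 10 to 94 mm height, then a lid 47 mm across with perforated dome. Four to six of the six are present, the others are absent.
- shaker4: Loose closed steel shaker, about 0.15 kg, 105 mm tall, standing. Origin: centre of its underside; z up its axis. Foot 50 mm across, 10 mm high and heavy; body 44 mm across from 10 to 94 mm height, then a lid 47 mm across with perforated dome. Four to six of the six are present, the others are absent.
- shaker5: Loose closed steel shaker, about 0.15 kg, 105 mm tall, standing. Origin: centre of its underside; z up its axis. Foot 50 mm across, 10 mm high and heavy; body 44 mm across from 10 to 94 mm height, then a lid 47 mm across with perforated dome. Four to six of the six are present, the others are absent.
- shaker6: Loose closed steel shaker, about 0.15 kg, 105 mm tall, standing. Origin: centre of its underside; z up its axis. Foot 50 mm across, 10 mm high and heavy; body 44 mm across from 10 to 94 mm height, then a lid 47 mm across with perforated dome. Four to six of the six are present, the others are absent.
- pocket0 (a point): Centre of the floor of one caddy pocket (5 mm above the caddy's underside), at caddy x = -36, y = -72 mm; 60 by 60 mm, 25 mm deep.
- pocket1 (a point): Centre of the floor of one caddy pocket (5 mm above the caddy's underside), at caddy x = -36, y = 0 mm; 60 by 60 mm, 25 mm deep.
- pocket2 (a point): Centre of the floor of one caddy pocket (5 mm above the caddy's underside), at caddy x = -36, y = 72 mm; 60 by 60 mm, 25 mm deep.
- pocket3 (a point): Centre of the floor of one caddy pocket (5 mm above the caddy's underside), at caddy x = 36, y = -72 mm; 60 by 60 mm, 25 mm deep.
- pocket4 (a point): Centre of the floor of one caddy pocket (5 mm above the caddy's underside), at caddy x = 36, y = 0 mm; 60 by 60 mm, 25 mm deep.
- pocket5 (a point): Centre of the floor of one caddy pocket (5 mm above the caddy's underside), at caddy x = 36, y = 72 mm; 60 by 60 mm, 25 mm deep.
- flour_pan: Bystander: round aluminium pan, 120 mm across, 50 mm high, at the far side. Leave alone.
- bowl: Bystander: white ceramic bowl, 110 mm across, 50 mm high, near the robot's left. Leave alone.
- scraper: Bystander: spatula, 240 mm long, near the robot's right. Leave alone.
Not all that is in view belongs to the job. Leave any brown or pink look-alike of the shaker5 alone.

How it is judged:
On the way, in this order (a step that is already met when the one before it is completed fails the run):
1. the caddy is off the hook and clear of it (horizontal distance between caddy and hook above 0.11 m and contact force between caddy and hook below 0.2 N and angle between caddy's own z axis and vertical below 0.5 rad), for 0.1 s.
2. the caddy sits flat in the dock, let go, before any shaker is loaded (horizontal distance between caddy and dock below 0.015 m and z of caddy in the frame of dock below 0.016 m and angle between caddy's own z axis and vertical below 0.05 rad and angle between the x axis of caddy and the x axis of dock, either way round below 0.12 rad and contact force between caddy and the fingers below 0.3 N and horizontal distance between each of shaker1, shaker2, shaker3, shaker4, shaker5, shaker6 and caddy above 0.09 m), for 0.2 s.
3. the dock's latch lever is swung over, with the caddy seated and still empty (value of joint latch above 0.8 rad and horizontal distance between caddy and dock below 0.015 m and z of caddy in the frame of dock below 0.016 m and angle between caddy's own z axis and vertical below 0.05 rad and angle between the x axis of caddy and the x axis of dock, either way round below 0.12 rad and horizontal distance between each of shaker1, shaker2, shaker3, shaker4, shaker5, shaker6 and caddy above 0.09 m), for 0.2 s.
At the end, for the whole second after the job is handed in: The caddy sits flat in the dock (within 15 mm of its centre, underside within 4 mm of the board, along it within 0.12 rad), the latch lever is over (above 0.8 rad), every present shaker stands upright (within 0.12 rad) in a pocket, within 15 mm of its centre and 6 mm of its floor, all at rest (horizontal distance between caddy and dock below 0.015 m and z of caddy in the frame of dock below 0.016 m and angle between caddy's own z axis and vertical below 0.05 rad and angle between the x axis of caddy and the x axis of dock, either way round below 0.12 rad and value of joint latch above 0.8 rad and linear speed of caddy below 0.02 m/s and ((horizontal distance between shaker1 and pocket0 below 0.015 m and z of shaker1 in the frame of pocket0 below 0.006 m) or (horizontal distance between shaker1 and pocket1 below 0.015 m and z of shaker1 in the frame of pocket1 below 0.006 m) or (horizontal distance between shaker1 and pocket2 below 0.015 m and z of shaker1 in the frame of pocket2 below 0.006 m) or (horizontal distance between shaker1 and pocket3 below 0.015 m and z of shaker1 in the frame of pocket3 below 0.006 m) or (horizontal distance between shaker1 and pocket4 below 0.015 m and z of shaker1 in the frame of pocket4 below 0.006 m) or (horizontal distance between shaker1 and pocket5 below 0.015 m and z of shaker1 in the frame of pocket5 below 0.006 m)) and angle between each of shaker1, shaker2, shaker3, shaker4, shaker5, shaker6's own z axis and vertical below 0.12 rad and linear speed of each of shaker1, shaker2, shaker3, shaker4, shaker5, shaker6 below 0.03 m/s and ((horizontal distance between shaker2 and pocket0 below 0.015 m and z of shaker2 in the frame of pocket0 below 0.006 m) or (horizontal distance between shaker2 and pocket1 below 0.015 m and z of shaker2 in the frame of pocket1 below 0.006 m) or (horizontal distance between shaker2 and pocket2 below 0.015 m and z of shaker2 in the frame of pocket2 below 0.006 m) or (horizontal distance between shaker2 and pocket3 below 0.015 m and z of shaker2 in the frame of pocket3 below 0.006 m) or (horizontal distance between shaker2 and pocket4 below 0.015 m and z of shaker2 in the frame of pocket4 below 0.006 m) or (horizontal distance between shaker2 and pocket5 below 0.015 m and z of shaker2 in the frame of pocket5 below 0.006 m)) and ((horizontal distance between shaker3 and pocket0 below 0.015 m and z of shaker3 in the frame of pocket0 below 0.006 m) or (horizontal distance between shaker3 and pocket1 below 0.015 m and z of shaker3 in the frame of pocket1 below 0.006 m) or (horizontal distance between shaker3 and pocket2 below 0.015 m and z of shaker3 in the frame of pocket2 below 0.006 m) or (horizontal distance between shaker3 and pocket3 below 0.015 m and z of shaker3 in the frame of pocket3 below 0.006 m) or (horizontal distance between shaker3 and pocket4 below 0.015 m and z of shaker3 in the frame of pocket4 below 0.006 m) or (horizontal distance between shaker3 and pocket5 below 0.015 m and z of shaker3 in the frame of pocket5 below 0.006 m)) and ((horizontal distance between shaker4 and pocket0 below 0.015 m and z of shaker4 in the frame of pocket0 below 0.006 m) or (horizontal distance between shaker4 and pocket1 below 0.015 m and z of shaker4 in the frame of pocket1 below 0.006 m) or (horizontal distance between shaker4 and pocket2 below 0.015 m and z of shaker4 in the frame of pocket2 below 0.006 m) or (horizontal distance between shaker4 and pocket3 below 0.015 m and z of shaker4 in the frame of pocket3 below 0.006 m) or (horizontal distance between shaker4 and pocket4 below 0.015 m and z of shaker4 in the frame of pocket4 below 0.006 m) or (horizontal distance between shaker4 and pocket5 below 0.015 m and z of shaker4 in the frame of pocket5 below 0.006 m)) and ((horizontal distance between shaker5 and pocket0 below 0.015 m and z of shaker5 in the frame of pocket0 below 0.006 m) or (horizontal distance between shaker5 and pocket1 below 0.015 m and z of shaker5 in the frame of pocket1 below 0.006 m) or (horizontal distance between shaker5 and pocket2 below 0.015 m and z of shaker5 in the frame of pocket2 below 0.006 m) or (horizontal distance between shaker5 and pocket3 below 0.015 m and z of shaker5 in the frame of pocket3 below 0.006 m) or (horizontal distance between shaker5 and pocket4 below 0.015 m and z of shaker5 in the frame of pocket4 below 0.006 m) or (horizontal distance between shaker5 and pocket5 below 0.015 m and z of shaker5 in the frame of pocket5 below 0.006 m)) and ((horizontal distance between shaker6 and pocket0 below 0.015 m and z of shaker6 in the frame of pocket0 below 0.006 m) or (horizontal distance between shaker6 and pocket1 below 0.015 m and z of shaker6 in the frame of pocket1 below 0.006 m) or (horizontal distance between shaker6 and pocket2 below 0.015 m and z of shaker6 in the frame of pocket2 below 0.006 m) or (horizontal distance between shaker6 and pocket3 below 0.015 m and z of shaker6 in the frame of pocket3 below 0.006 m) or (horizontal distance between shaker6 and pocket4 below 0.015 m and z of shaker6 in the frame of pocket4 below 0.006 m) or (horizontal distance between shaker6 and pocket5 below 0.015 m and z of shaker6 in the frame of pocket5 below 0.006 m))); the robot touches nothing.
It fails at once if the flour pan is disturbed (moved more than 40 mm) (distance of flour_pan from where it was at the start of the episode above 0.04 m).
It fails at once if the bowl is disturbed (moved more than 40 mm) (distance of bowl from where it was at the start of the episode above 0.04 m).
It fails at once if the scraper is disturbed (moved more than 40 mm) (distance of scraper from where it was at the start of the episode above 0.04 m).
Of shaker1, shaker2, shaker3, shaker4, shaker5, shaker6 only 4 to 6 are there at a start; the rules pass over those that are not, and their reading is None.
At some moment in a run one of shaker1, shaker2, shaker3, shaker4, shaker5, shaker6 may be knocked a few centimetres aside while the robot is not near it.
It also fails if it takes over 210 s, if anything falls off the work surface, if the arm or the gripper's body presses on something with over 40 N, if the wrist force passes 120 N, or if a joint passes its speed limit or range.

### The arm

A 6-joint arm with a two-finger parallel gripper is mounted at the origin on the work surface. World frame = base frame: x ahead of the robot, y to its left, z up, the work surface at z = 0. Lengths are in m, angles in rad, forces in N, time in s.
With the tool pointing down it reaches from about 0.3 to 0.775 m from the base axis. Payload 14.6 kg.
Tool frame: the origin (TCP) lies at the very end of the fingers, on their centre line; the grasp point (between the pads) lies 19 mm behind it; z points along the fingers, y is the line along which they close (so a half turn about z gives the same grasp; the last joint's range is limited). The gripper opens to 85 mm and grips with 20 to 120 N. Pads are 22 mm wide; open, the fingers measure 114 mm over their backs; the gripper's body (76 mm by 85 mm) begins 54 mm behind the grasp point. The pads swing forward as they close: fully open they stand 13 mm farther back than shut.
Start: joints at [1.035, 0.3, 1.521, -0, 1.321, -0.067], TCP at [0.248, 0.491, 0.231] pointing down, gripper open.
Joint ranges: [-3.03, 3.03], [-0.79, 2.21], [0.23, 2.52], [-1.04, 4.18], [0, 3.07], [-2.55, 2.55]. Speed limits (rad/s): [2.22, 2.22, 2.57, 3.14, 3.14, 3.14].

### API

Orientations are given as a 3x3 rotation matrix whose columns are the frame's x, y, z axes.
In Python, from bench import manip gives the robot as it stands. The module is installed in compiled form; this text tells all that it offers.
- The arm moves only by the tool send_rows, never from a script. Its argument "plan" is text: rows parted by semicolons, each of 7 numbers parted by spaces: the opening, from 0 (shut) to 1 (fully open), then the shift along the tool's x, y, z in m, then the turn, a rotation vector about the tool's x, y, z in degrees. In form: hand x y z rx ry rz; .... A call has 1 to 5 rows; each row shifts and turns the commanded pose from where the row before left it, along the tool's axes as they then stand; what a row does not reach is not made up. A row lasts 1/8 s, in which the tool goes at most 62.5 mm and 10.7 degrees, less where a joint would pass 70% of its speed; a pose out of reach is approached as far as the arm can. A call with a gripper value outside its range is refused whole. The fingers move at their own pace and stop on an object; the grip force is fixed at half the most. Time passes only in rows, so rows that do not move let the fingers close. It gives the time, the measured TCP pose, the force, the opening and the grip force at its end, in the units of the state.
- manip.get_state(): the state, without advancing time (a new reading comes with each control period).
- manip.grab_frame(name): name is "scene" or "top" or "wrist"; returns a dict with "img" (480x640x3 uint8, red, green, blue), "fov_y" (degrees; the focal length in pixels is half the picture's height over the tangent of half this angle, whatever the lens; pixels are square), "cx", "cy" (the principal point, pixels), "world_to_cam" (4x4, takes a point from world to camera coordinates); the wrist camera has in their place "mount" (4x4, takes a point from camera to tool coordinates, whose origin is the TCP and whose axes are the flange's). Camera axes: x right, y up, looking along -z (the intrinsics and any distortion apply to the point x, -y, -z); pixel columns grow to the right and rows downward; lengths in m; the calibration is good to about 2 mm. A picture is of the moment at which its call begins: read the wrist's pose just before it. There is no depth.
- manip.sign_off(): hands the job in; it is judged then, once.
The state is a dict: "time": time; "joints": joint angles; "dq": joint speeds; "joint_efforts": joint torques, N m; "tcp_pos": TCP position; "eef_rot": TCP orientation; "wrist_force": force on the tool from outside, world axes, zero at the start; "wrist_torque": the same for the moment, N m; "grip_width": finger opening in m; "gripper_force": force on a finger pad.
Only numpy, scipy, OpenCV 4.12 (cv2) and the standard library are available. Lean on these libraries where they do the work, as an engineer would, in place of code of your own. Each camera call takes 0.05 s, during which the arm holds its last target. There are 200 camera calls.

## Working session

There is one attempt and no reset: what is moved stays moved. The work goes in short steps, Python scripts to look and compute and a tool call to move; the robot and the scene stay as the last step left them, time stands still between calls to the robot, and variables do not carry over. Pictures are saved under pics/ and viewed, at most 14 in all, crops included, and the job is handed in when it is done.

Besides the shell and the picture viewer there is one more tool, called after ">>>" by a JSON object that holds its "op" and its "data", one argument or row to a line. send_rows: Moves the arm, as the interface text tells. Its arguments: {"type":"object","properties":{"plan":{"type":"string"}},"required":["plan"]}

```bash
mkdir -p pics && python3 - <<'E'
from bench import manip
import cv2,numpy as np
s=manip.get_state();print(s['time'],s['tcp_pos'],np.round(s['eef_rot'],3).tolist(),s['grip_width'])
for n in("scene","top"):
    f=manip.grab_frame(n);cv2.imwrite(f'pics/{n}0.png',f['img'][:,:,::-1])
    print(n,{k:(np.round(v,4).tolist() if k!='img' else 0) for k,v in f.items()})
f=manip.grab_frame("wrist");print({k:(np.round(v,4).tolist() if k!='img' else 0) for k,v in f.items()})
E
```

```text
0.0 [0.24837276 0.490463   0.23069769] [[-0.892, 0.452, -0.001], [0.452, 0.892, -0.001], [0.0, -0.001, -1.0]] 0.08542972267868834
scene {'img': 0, 'fov_y': 45.1286, 'cx': 322.2954, 'cy': 243.3904, 'world_to_cam': [[-0.7755, 0.6311, 0.0191, 0.4415], [-0.3927, -0.5058, 0.7681, 0.1018], [0.4944, 0.5881, 0.6401, -2.1735], [0.0, 0.0, 0.0, 1.0]]}
top {'img': 0, 'fov_y': 46.288, 'cx': 322.4347, 'cy': 239.2707, 'world_to_cam': [[0.0151, -0.9999, -0.0013, 0.0135], [0.9808, 0.0146, 0.1944, -0.5862], [-0.1944, -0.0042, 0.9809, -1.6347], [0.0, 0.0, 0.0, 1.0]]}
{'img': 0, 'fov_y': 64.6323, 'cx': 320.3346, 'cy': 229.7264, 'mount': [[-0.0008, 0.9495, 0.3136, 0.0806], [1.0, 0.0013, -0.0011, 0.0004], [-0.0015, 0.3136, -0.9495, -0.1427], [0.0, 0.0, 0.0, 1.0]]}
```

View pics/scene0.png

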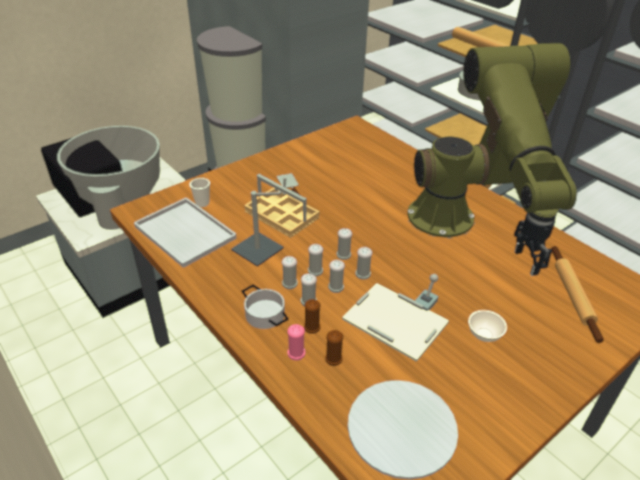

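View pics/top0.png

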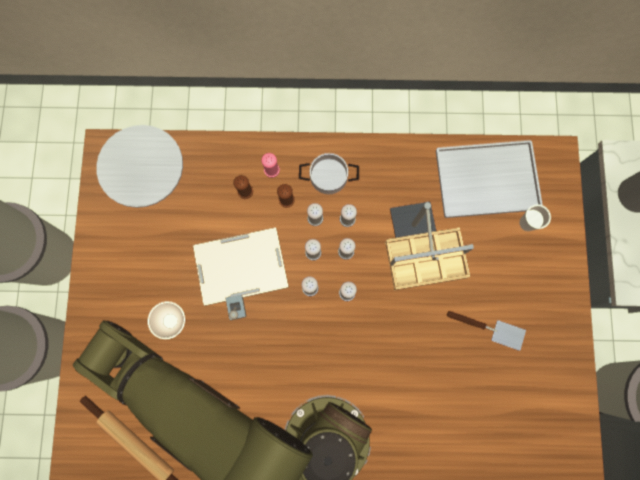

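Scene: six grey shakers (top view 3 rows × 2 around (310–349, 213–291)). The two brown (242,184), (285,192) and one pink (270,162) bottles are the look-alikes. The dock is at (240,266), the latch at (235,306) and the caddy on its hook at (430,257).

```bash
cat > h.py <<'E'
from bench import manip
import numpy as np,cv2
def cam(n):
    s=manip.get_state();f=manip.grab_frame(n)
    F=240/np.tan(np.radians(f['fov_y']/2))
    if n=='wrist':
        T=np.eye(4);T[:3,:3]=s['eef_rot'];T[:3,3]=s['tcp_pos'];cw=T@f['mount']
    else: cw=np.linalg.inv(f['world_to_cam'])
    return dict(img=f['img'][:,:,::-1].copy(),F=F,c=(f['cx'],f['cy']),cw=cw)
def ray(C,p):
    d=np.array([(p[0]-C['c'][0])/C['F'],-(p[1]-C['c'][1])/C['F'],-1.])
    return C['cw'][:3,3],C['cw'][:3,:3]@d
def onz(C,p,z):
    o,d=ray(C,p);return (o+d*(z-o[2])/d[2])[:3]
def proj(C,P):
    q=np.linalg.inv(C['cw'])@np.append(P,1);return np.array([C['c'][0]-C['F']*q[0]/q[2],C['c'][1]+C['F']*q[1]/q[2]])
def tri(C1,p1,C2,p2):
    o1,d1=ray(C1,p1);o2,d2=ray(C2,p2)
    t=np.linalg.lstsq(np.c_[d1,-d2],o2-o1,rcond=None)[0]
    a=o1+t[0]*d1;b=o2+t[1]*d2;return (a+b)/2,np.linalg.norm(a-b)
def blobs(m,a0,a1):
    n,l,st,ce=cv2.connectedComponentsWithStats(m.astype(np.uint8))
    return [(ce[i],st[i]) for i in range(1,n) if a0<st[i,4]<a1]
def save(img,name,box=None,s=1):
    if box: x0,y0,x1,y1=box; img=img[y0:y1,x0:x1]
    cv2.imwrite(f'pics/{name}.png',cv2.resize(img,None,fx=s,fy=s,interpolation=cv2.INTER_CUBIC))
def go(P,yaw):
    """deltas in tool axes from current pose to TCP P, tool y axis (mod pi) at world yaw, tool down"""
    s=manip.get_state();R=np.array(s['eef_rot']);d=R.T@(np.array(P)-s['tcp_pos'])
    ty=np.arctan2(R[1,1],R[0,1]);e=(yaw-ty+np.pi/2)%np.pi-np.pi/2
    # yaw e about world z = -e about tool z
    return np.round(d*1000,1),round(-np.degrees(e),2)
E
python3 - <<'E'
from h import *
T=cam('top');S=cam('scene')
print('top at',T['cw'][:3,3],T['F'])
hs=cv2.cvtColor(T['img'],cv2.COLOR_BGR2HSV)
m=(hs[...,1]<75)
for c,st in blobs(m[120:330,80:560],60,6000):
    c=c+[80,120];print('T',np.round(c,1),st[2:],np.round(onz(T,c,.055),3))
hs=cv2.cvtColor(S['img'],cv2.COLOR_BGR2HSV)
m=(hs[...,1]<75)
for c,st in blobs(m[220:330,270:460],60,6000):
    c=c+[270,220];print('S',np.round(c,1),st[2:],np.round(onz(S,c,.052),3))
save(T['img'],'t1',(185,185,485,325),2.6)
E
```

```text
top at [0.25700738 0.01521386 1.71747142] 561.4773847047034
T [328.5 172.6] [  38   41 1230] [0.797 0.007 0.055]
T [418.4 228.6] [  82   63 1694] [ 0.624 -0.268  0.055]
T [314.9 214.2] [ 15  22 287] [0.664 0.047 0.055]
T [347.8 215.3] [ 17  22 287] [ 0.662 -0.054  0.055]
T [239.6 268.6] [  95   92 5545] [0.493 0.268 0.055]
T [312.7 249.3] [ 16  21 269] [0.555 0.051 0.055]
T [346.4 248.4] [ 17  21 271] [ 0.559 -0.05   0.055]
T [309.5 286. ] [ 16  19 248] [0.444 0.058 0.055]
T [347.4 291. ] [ 18  19 252] [ 0.431 -0.054  0.055]
T [166.1 316.8] [ 38  29 892] [0.347 0.478 0.055]
T [504.3 326.3] [ 39  10 177] [ 0.335 -0.514  0.055]
S [343.9 243.4] [ 15  30 346] [ 0.431 -0.055  0.052]
S [274.1 247.4] [ 13  17 121] [ 0.63  -0.182  0.052]
S [311.7 272.7] [ 22  61 702] [ 0.608 -0.007  0.052]
S [363.5 262.5] [ 16  32 370] [0.445 0.058 0.052]
S [289.2 272. ] [ 15  33 391] [ 0.663 -0.054  0.052]
S [336.1 275.5] [ 15  32 387] [0.555 0.051 0.052]
S [395.2 310.7] [ 105   56 3278] [0.516 0.277 0.052]
S [275.9 308.1] [ 15  37 440] [0.789 0.049 0.052]
```

View pics/t1.png

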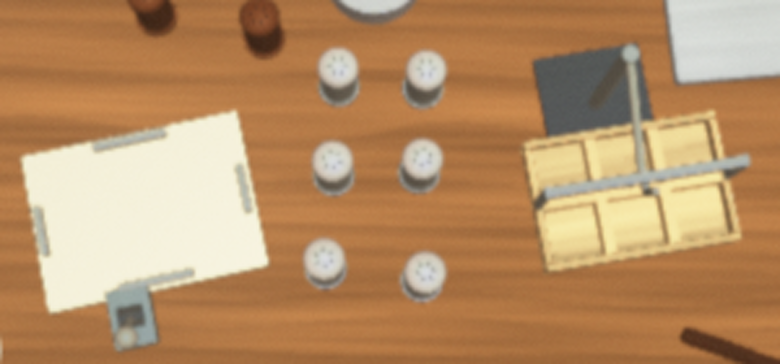

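The six grey steel shakers at crop px (338,75), (426,78), (332,166), (421,165), (325,263) and (424,275) match the description. The brown and pink ones are excluded by colour. Next I measure the dock, hook and strap.

```bash
python3 - <<'E'
from h import *
T=cam('top');S=cam('scene')
k=lambda x,y:(x/2.6+185-.3,y/2.6+185-.3)
im=T['img'].astype(int);hs=cv2.cvtColor(T['img'],cv2.COLOR_BGR2HSV)
m=((hs[...,2]>200)&(hs[...,1]<60)).astype(np.uint8);m[:,:190]=0;m[:,295:]=0;m[:225]=0;m[310:]=0
cs=max(cv2.findContours(m,0,2)[0],key=cv2.contourArea);r=cv2.minAreaRect(cs);b=cv2.boxPoints(r)
P=np.array([onz(T,p,.012)[:2] for p in b]);print('dock box',np.round(b,1).tolist(),P.round(4).tolist(),'c',P.mean(0))
for i in range(4):
    d=P[(i+1)%4]-P[i];print(np.linalg.norm(d).round(4),(np.arctan2(d[1],d[0])%(np.pi/2)).round(4))
a=onz(T,k(542,195),.201);c=onz(T,k(746,159),.201);print('strap',a,c,(a+c)/2,np.linalg.norm(a-c),'yaw',np.arctan2(*(a-c)[[1,0]])-np.pi/2)
p=onz(T,k(630,52),.24);print('post',p)
# caddy rect at wall top
m=((hs[...,1]>50)&(hs[...,1]<150)&(hs[...,0]>17)&(hs[...,2]>120)).astype(np.uint8);m[:,:370]=0;m[:220]=0;m[300:]=0;m[:,485:]=0
m=cv2.morphologyEx(m,cv2.MORPH_OPEN,np.ones((2,2)))
cs=np.vstack(cv2.findContours(m,0,2)[0]);b=cv2.boxPoints(cv2.minAreaRect(cs))
P=np.array([onz(T,q,.111)[:2] for q in b]);print('caddy',b.round(1).tolist(),P.mean(0));
for i in range(4):
    d=P[(i+1)%4]-P[i];print(np.linalg.norm(d).round(4),(np.arctan2(d[1],d[0])%(np.pi/2)).round(4))
save(S['img'],'s1',(225,165,335,270),5.5)
E
```

```text
dock box [[191.10000610351562, 245.6999969482422], [275.29998779296875, 227.60000610351562], [288.0, 286.6000061035156], [203.8000030517578, 304.79998779296875]] [[0.5687, 0.4281], [0.63, 0.1698], [0.4465, 0.1252], [0.3875, 0.3785]] c [0.50815525 0.27540016]
0.2655 0.2329
0.1888 0.2384
0.2601 0.2285
0.1878 0.2673
strap [ 0.50349793 -0.17245314  0.201     ] [ 0.54520847 -0.38821558  0.201     ] [ 0.5243532  -0.28033436  0.201     ] 0.21975714148755962 yaw 0.19096138232145243
post [ 0.64971293 -0.26091002  0.24      ]
caddy [[386.6000061035156, 239.60000610351562], [462.20001220703125, 227.0], [470.6000061035156, 277.3999938964844], [395.0, 290.0]] [ 0.52391235 -0.28632663]
0.2253 0.1826
0.1495 0.129
0.2213 0.1797
0.1488 0.1555
```

View pics/s1.png

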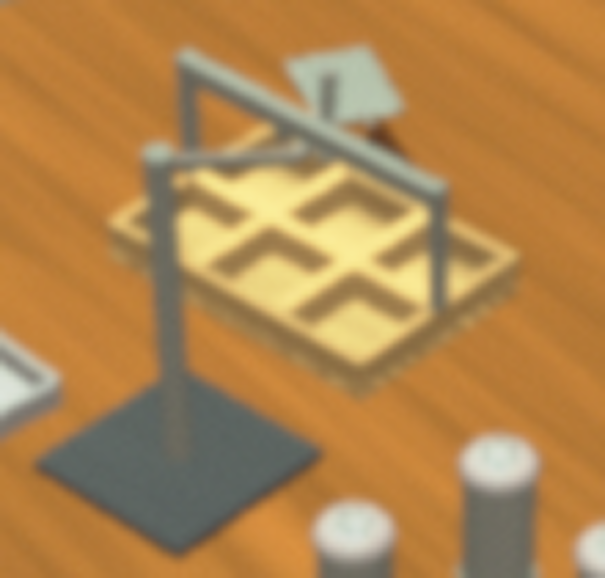

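The scene crop shows the caddy level, with its strap (185,55)→(440,190) on the hook wire. The post top is at (157,155). I'm moving over the strap.

>>> {"op": "send_rows", "data": {
  "plan": "1 -0.041 -0.038 -0.012 0 0 0;1 -0.041 -0.038 -0.012 0 0 0;1 -0.041 -0.038 -0.012 0 0 0;1 -0.041 -0.038 -0.012 0 0 0;1 -0.041 -0.038 -0.012 0 0 0"
}}

```text
time: 0.98
tcp_pos: [0.3458, 0.2268, 0.2918]
eef_rot: [[-0.892, 0.452, 0.001], [0.452, 0.892, 0.0], [-0.0, 0.0, -1.0]]
wrist_force: [0.8, 0.5, 1.0]
grip_width: 0.0858
gripper_force: 0.0
```

>>> {"op": "send_rows", "data": {
  "plan": "1 -0.041 -0.038 0 0 0 0;1 -0.041 -0.038 0 0 0 0;1 -0.041 -0.038 0 0 0 0;1 -0.041 -0.038 0 0 0 0;1 -0.041 -0.038 0 0 0 0"
}}

```text
time: 1.6
tcp_pos: [0.4429, -0.0355, 0.2915]
eef_rot: [[-0.892, 0.452, 0.001], [0.452, 0.892, -0.0], [-0.001, 0.0, -1.0]]
wrist_force: [1.4, 1.0, -0.9]
grip_width: 0.0852
gripper_force: 0.0
```

>>> {"op": "send_rows", "data": {
  "plan": "1 -0.041 -0.038 0 0 0 0;1 -0.041 -0.038 0 0 0 0;1 -0.041 -0.038 0 0 0 0;1 -0.041 -0.038 0 0 0 0;1 0 0 0 0 0 0"
}}

```text
time: 2.22
tcp_pos: [0.5203, -0.2461, 0.2898]
eef_rot: [[-0.891, 0.455, -0.002], [0.455, 0.891, 0.001], [0.002, -0.0, -1.0]]
wrist_force: [-0.9, 1.3, -0.4]
grip_width: 0.0854
gripper_force: 0.0
```

>>> {"op": "send_rows", "data": {
  "plan": "1 0 0 0 0 0 10.6;1 0 0 0 0 0 10.6;1 0 0 0 0 0 10.6;1 0 0 0 0 0 10.6;1 0 0 0 0 0 10.6"
}}

```text
time: 2.85
tcp_pos: [0.5201, -0.2424, 0.2915]
eef_rot: [[-0.171, 0.985, 0.0], [0.985, 0.171, 0.0], [0.0, 0.0, -1.0]]
wrist_force: [-0.8, -0.5, 0.8]
grip_width: 0.0853
gripper_force: 0.0
```

```bash
python3 - <<'E'
from h import *
s=manip.get_state();print(s['time'],s['tcp_pos'],go((.518,-.2485,.174),.175),np.round(s['joints'],2))
W=cam('wrist');save(W['img'],'w1')
for P in [(.524,-.282,.201),(.503,-.174,.201),(.545,-.390,.201),(.647,-.2566,.24)]: print(proj(W,P).round())
E
```

```text
2.85 [ 0.52007429 -0.24236514  0.29150624] (array([ -5.7,  -3.1, 117.5]), np.float64(-0.19)) [-0.5   0.32  1.36  0.    1.46 -0.67]
[316. 291.]
[311. 124.]
[319. 419.]
[530. 316.]
```

View pics/w1.png

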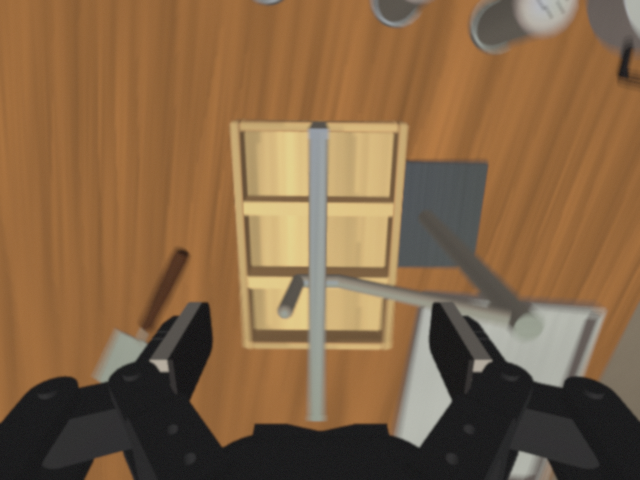

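The wrist view shows the strap running straight down the picture at column 317 (124→419), aligned with the fingers. The wire crosses under it at row ~283. I'm descending and gripping 34 mm off its middle.

>>> {"op": "send_rows", "data": {
  "plan": "1 -0.006 -0.0025 0.035 0 0 0;1 0 0 0.04 0 0 0;1 0 0 0.042 0 0 0;1 0 0 0 0 0 0;1 0 0 0 0 0 0"
}}

```text
time: 3.52
tcp_pos: [0.5194, -0.2497, 0.1763]
eef_rot: [[-0.178, 0.984, 0.002], [0.984, 0.178, -0.001], [-0.001, 0.002, -1.0]]
wrist_force: [-0.0, -0.7, -0.8]
grip_width: 0.0854
gripper_force: 0.0
```

>>> {"op": "send_rows", "data": {
  "plan": "0 0 0 0 0 0 0;0 0 0 0 0 0 0;0 0 0 0 0 0 0;0 0 0 0 0 0 0;0 0 0 0 0 0 0"
}}

```text
time: 4.15
tcp_pos: [0.5189, -0.2497, 0.1745]
eef_rot: [[-0.176, 0.984, 0.0], [0.984, 0.176, -0.0], [-0.0, 0.0, -1.0]]
wrist_force: [0.4, -0.6, 2.2]
grip_width: 0.0112
gripper_force: 62.0
```

>>> {"op": "send_rows", "data": {
  "plan": "0 0 0 0 0 0 0;0 0 0 0 0 0 0;0 0 0 0 0 0 0;0 0 0 0 0 0 0;0 0 0 0 0 0 0"
}}

```text
time: 4.78
tcp_pos: [0.5189, -0.2497, 0.1744]
eef_rot: [[-0.176, 0.984, 0.0], [0.984, 0.176, -0.0], [-0.0, 0.0, -1.0]]
wrist_force: [-0.8, -1.7, 4.0]
grip_width: 0.0109
gripper_force: 62.2
```

>>> {"op": "send_rows", "data": {
  "plan": "0 0 0 -0.014 0 0 0;0 0 0 -0.014 0 0 0;0 0 0 -0.014 0 0 0;0 0 0 -0.014 0 0 0;0 0 0 0 0 0 0"
}}

```text
time: 5.4
tcp_pos: [0.5191, -0.2498, 0.2317]
eef_rot: [[-0.176, 0.984, 0.002], [0.984, 0.176, -0.001], [-0.001, 0.002, -1.0]]
wrist_force: [0.9, -0.9, -3.4]
grip_width: 0.011
gripper_force: 61.2
```

```bash
python3 - <<'E'
from h import *
s=manip.get_state();print(s['time'],s['tcp_pos'],s['wrist_force'],s['wrist_torque'])
S=cam('scene');save(S['img'],'s2',(225,145,335,250),5.5)
E
```

```text
5.4 [ 0.51913649 -0.24980674  0.23167133] [ 0.89850809 -0.90376151 -3.43531929] [0.12836304 0.04430376 0.04684973]
```

View pics/s2.png

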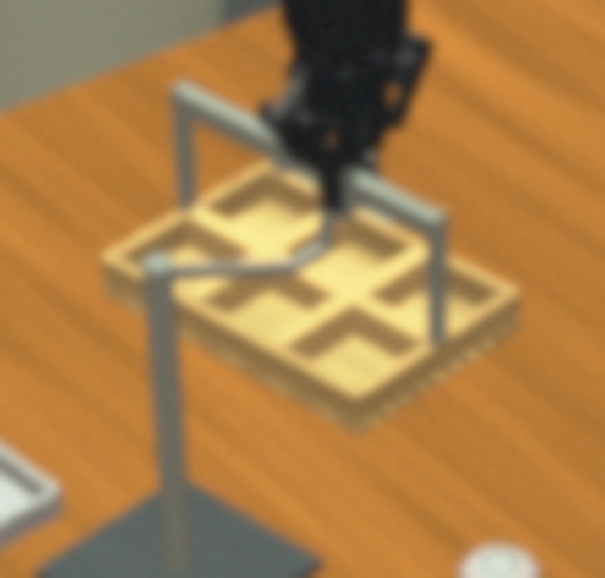

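The scene crop shows the caddy lifted level with the strap above the wire bottom. Next I slide it out along the stand's -x.

>>> {"op": "send_rows", "data": {
  "plan": "0 0 -0.02 0 0 0 0;0 0 -0.03 0 0 0 0;0 0 -0.035 0 0 0 0;0 0 -0.035 0 0 0 0;0 0 -0.03 0 0 0 0"
}}

```text
time: 6.08
tcp_pos: [0.3698, -0.276, 0.2297]
eef_rot: [[-0.176, 0.984, -0.001], [0.984, 0.176, 0.001], [0.001, -0.001, -1.0]]
wrist_force: [-1.0, 0.4, -3.5]
grip_width: 0.011
gripper_force: 61.2
```

>>> {"op": "send_rows", "data": {
  "plan": "0 0 0 0 0 0 0;0 0 0 -0.02 0 0 0;0 0 0 -0.03 0 0 0;0 0 0 -0.02 0 0 0;0 0 0 0 0 0 0"
}}

```text
time: 6.7
tcp_pos: [0.3718, -0.2761, 0.3009]
eef_rot: [[-0.176, 0.984, 0.001], [0.984, 0.176, -0.001], [-0.001, 0.001, -1.0]]
wrist_force: [-0.5, -0.2, -4.7]
grip_width: 0.0105
gripper_force: 61.2
```

```bash
python3 - <<'E'
from h import *
T=cam('top')
k=lambda x,y:(x/2.6+185-.3,y/2.6+185-.3)
P=[onz(T,k(*p),.012) for p in [(22,157),(237,111),(268,265),(52,311)]];P=np.array(P)[:,:2];print(P,P.mean(0))
for i in range(4):
    d=P[(i+1)%4]-P[i];print(np.linalg.norm(d).round(4),(np.arctan2(d[1],d[0])%(np.pi/2)).round(4))
# stops, centred approx top z=.026 
for p in [(130,140),(41,231),(244,188),(150,280)]: print(onz(T,k(*p),.026))
s=manip.get_state();print(s['time'],s['tcp_pos'],s['joints'])
E
```

```text
[[0.5707296  0.42179189]
 [0.63049522 0.16792786]
 [0.44640449 0.12583694]
 [0.38893474 0.37591737]] [0.50914101 0.27286852]
0.2608 0.2312
0.1888 0.2248
0.2566 0.2259
0.1875 0.2472
[0.59047863 0.29202505 0.026     ]
[0.48066419 0.39100384 0.026     ]
[0.53504075 0.15556304 0.026     ]
[0.42536127 0.26129331 0.026     ]
6.75 [ 0.37147436 -0.27589839  0.29969456] [-7.18024381e-01  5.49288190e-02  1.64974563e+00  4.65218858e-05
  1.43713267e+00 -8.95352468e-01]
```

```bash
python3 - <<'E'
from h import *
W=cam('wrist');S=cam('scene')
g=cv2.cvtColor(S['img'],cv2.COLOR_BGR2GRAY);hs=cv2.cvtColor(S['img'],cv2.COLOR_BGR2HSV)
m=((hs[...,2]>170)&(hs[...,1]<75)).astype(np.uint8);m[:275]=0;m[360:]=0;m[:,:335]=0;m[:,455:]=0
m=cv2.morphologyEx(m,cv2.MORPH_CLOSE,np.ones((9,9)))
c=cv2.convexHull(max(cv2.findContours(m,0,2)[0],key=cv2.contourArea))
for e in range(2,30):
    a=cv2.approxPolyDP(c,e,True)
    if len(a)<=4:break
a=a[:,0].astype(float);P=np.array([onz(S,q,.012)[:2] for q in a]);print(a,P.round(4),P.mean(0))
for i in range(len(a)):
    d=P[(i+1)%len(a)]-P[i];print(np.linalg.norm(d).round(4),(np.arctan2(d[1],d[0])%(np.pi/2)).round(4))
comb=np.hstack([W['img'],cv2.resize(S['img'][270:366,330:458],(640,480),interpolation=2)])
cv2.imwrite('pics/c3.png',cv2.resize(comb,(800,300)))
save(W['img'],'w3')
E
```

```text
[[374. 285.]
 [447. 320.]
 [417. 359.]
 [343. 318.]] [[0.4591 0.1285]
 [0.3887 0.3771]
 [0.5693 0.4244]
 [0.6318 0.1759]] [0.51225065 0.27648995]
0.2584 0.2757
0.1867 0.2562
0.2563 0.2464
0.1792 0.2678
```

View pics/w3.png

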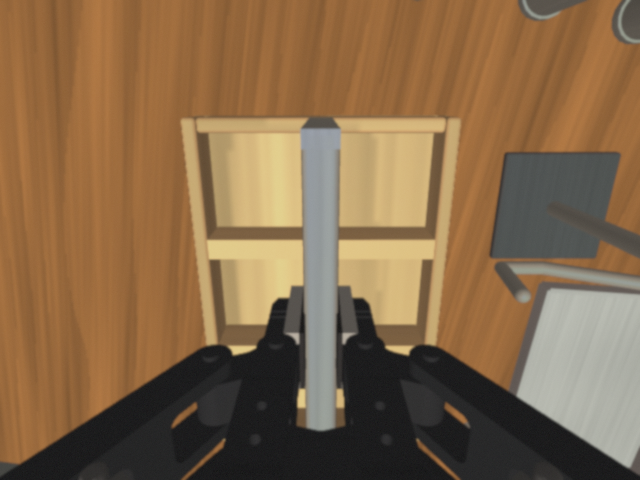

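The wrist view shows the caddy square in the grip. The strap end is at row 127 and the near wall at row 118, which puts the caddy centre 36 mm back along tool x. Next is the carry over to the dock.

>>> {"op": "send_rows", "data": {
  "plan": "0 0.03 0.012 0 0 0 0;0 0.046 0.0193 0 0 0 0;0 0.046 0.0193 0 0 0 0;0 0.046 0.0193 0 0 0 0;0 0.046 0.0193 0 0 0 0"
}}

```text
time: 7.48
tcp_pos: [0.4212, -0.048, 0.2994]
eef_rot: [[-0.176, 0.984, -0.001], [0.984, 0.176, 0.0], [0.0, -0.001, -1.0]]
wrist_force: [0.7, 0.1, -3.7]
grip_width: 0.0108
gripper_force: 61.2
```

>>> {"op": "send_rows", "data": {
  "plan": "0 0.046 0.0193 0 0 0 0;0 0.046 0.0193 0 0 0 0;0 0.046 0.0193 0 0 0 0;0 0.046 0.0193 0 0 0 0;0 0.046 0.0193 0 0 0 0"
}}

```text
time: 8.1
tcp_pos: [0.4757, 0.1955, 0.2991]
eef_rot: [[-0.176, 0.984, -0.001], [0.984, 0.176, -0.0], [-0.0, -0.001, -1.0]]
wrist_force: [0.7, -0.8, -3.5]
grip_width: 0.011
gripper_force: 61.2
```

>>> {"op": "send_rows", "data": {
  "plan": "0 0.046 0.0193 0 0 0 0;0 0.046 0.0193 0 0 0 0;0 0.017 0.007 0 0 0 0;0 0 0 0 0 0 -3.4;0 0 0 0 0 0 0"
}}

```text
time: 8.72
tcp_pos: [0.5013, 0.3092, 0.2989]
eef_rot: [[-0.234, 0.972, -0.002], [0.972, 0.234, -0.001], [-0.0, -0.002, -1.0]]
wrist_force: [0.1, -0.6, -3.4]
grip_width: 0.0107
gripper_force: 61.1
```

```bash
python3 - <<'E'
from h import *
s=manip.get_state();print(s['time'],s['tcp_pos'],go((.5016,.3095,.1055),.235),s['grip_width'])
E
```

```text
8.725 [0.50129441 0.30923539 0.29891931] (array([  0.3,   0.7, 193.4]), np.float64(0.08)) 0.010704466448693772
```

>>> {"op": "send_rows", "data": {
  "plan": "0 0 0.001 0.04 0 0 0;0 0 0 0.045 0 0 0;0 0 0 0.045 0 0 0;0 0 0 0.032 0 0 0;0 0 0 0 0 0 0"
}}

```text
time: 9.35
tcp_pos: [0.5014, 0.3084, 0.1359]
eef_rot: [[-0.233, 0.973, -0.004], [0.973, 0.233, -0.002], [-0.001, -0.005, -1.0]]
wrist_force: [0.3, 0.4, -2.6]
grip_width: 0.0109
gripper_force: 61.2
```

```bash
python3 - <<'E'
from h import *
s=manip.get_state();print(s['time'],s['tcp_pos'])
S=cam('scene');T=cam('top')
a=cv2.resize(S['img'][245:365,330:450],(560,560),interpolation=2);b=cv2.resize(T['img'][215:320,185:295],(240,229),interpolation=2)
im=np.zeros((560,800,3),np.uint8);im[:,:560]=a;im[:229,560:]=b
cv2.imwrite('pics/c4.png',im)
E
```

```text
9.35 [0.50140552 0.30844337 0.13585444]
```

View pics/c4.png

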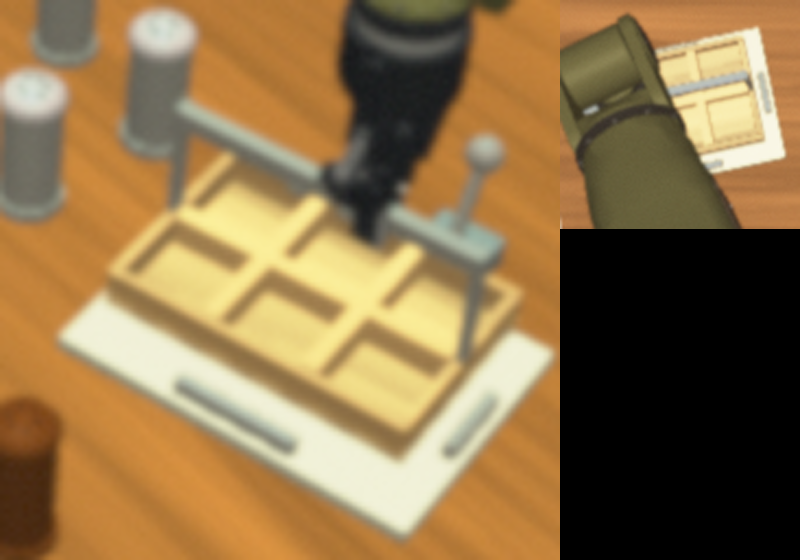

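```bash
python3 - <<'E'
from h import *
S=cam('scene')
k=lambda x,y:(x*120/560+330-.4,y*120/560+245-.4)
c,s=np.cos(.235),np.sin(.235);R=np.array([[c,-s],[s,c]])
for nm,z,pts in [('caddy',.0425,[((402,460),(74,110)),((108,290),(74,-110)),((519,312),(-74,110))]),('dock',.012,[((404,530),(95,131)),((60,338),(95,-131)),((553,352),(-95,131))])]:
    for p,l in pts:
        P=onz(S,k(*p),z)[:2];print(nm,P.round(4),(P-R@np.array(l)/1000).round(4))
E
```

```text
caddy [0.5517 0.3975] [0.5054 0.2733]
caddy [0.5981 0.1799] [0.5005 0.2696]
caddy [0.4023 0.3582] [0.4999 0.2684]
dock [0.569  0.4209] [0.5071 0.2714]
dock [0.6305 0.1719] [0.5076 0.2771]
dock [0.3862 0.3793] [0.5091 0.274 ]
```

```bash
python3 - <<'E'
from h import *
W=cam('wrist');hs=cv2.cvtColor(W['img'],cv2.COLOR_BGR2HSV)
m=((hs[...,2]>185)&(hs[...,1]<45)).astype(np.uint8);m[300:]=0
for r in (40,50,60,70,80,90,100,120,150,200,250):
    x=np.where(m[r])[0]; print(r,(x.min(),x.max(),len(x)) if len(x) else None)
save(W['img'],'w5')
E
```

```text
40 None
50 None
60 None
70 None
80 None
90 None
100 (np.int64(195), np.int64(410), 4)
120 None
150 None
200 None
250 None
```

View pics/w5.png

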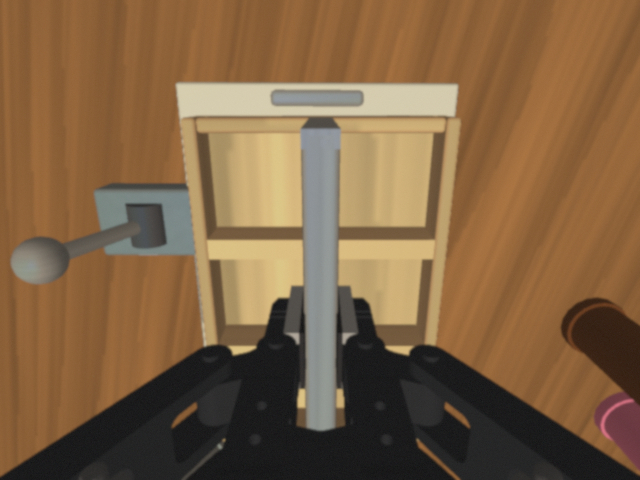

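The wrist view shows the board edge at row 84 (177→458, centre 317.5) against a caddy centre of 321. I'll shift -2 mm in tool y and -1 mm in tool x, then lower.

>>> {"op": "send_rows", "data": {
  "plan": "0 -0.001 -0.002 0 0 0 0;0 0 0 0.008 0 0 0;0 0 0 0.008 0 0 0;0 0 0 0.007 0 0 0;0 0 0 0.004 0 0 0"
}}

```text
time: 10.18
tcp_pos: [0.5006, 0.3078, 0.1105]
eef_rot: [[-0.234, 0.972, -0.001], [0.972, 0.234, -0.0], [-0.0, -0.001, -1.0]]
wrist_force: [-0.1, 0.1, -3.4]
grip_width: 0.0109
gripper_force: 61.1
```

>>> {"op": "send_rows", "data": {
  "plan": "0 0 0 0.003 0 0 0;0 0 0 0 0 0 0;0 0 0 0 0 0 0"
}}

```text
time: 10.55
tcp_pos: [0.5009, 0.3079, 0.1085]
eef_rot: [[-0.234, 0.972, 0.0], [0.972, 0.234, 0.0], [0.0, 0.0, -1.0]]
wrist_force: [0.2, -0.1, -3.3]
grip_width: 0.0109
gripper_force: 61.1
```

>>> {"op": "send_rows", "data": {
  "plan": "0 0 0 0.002 0 0 0;0 0 0 0.0015 0 0 0;0 0 0 0 0 0 0"
}}

```text
time: 10.92
tcp_pos: [0.5009, 0.3079, 0.1058]
eef_rot: [[-0.234, 0.972, 0.001], [0.972, 0.234, 0.0], [0.0, 0.001, -1.0]]
wrist_force: [-4.9, -2.3, 6.3]
grip_width: 0.0106
gripper_force: 62.6
```

>>> {"op": "send_rows", "data": {
  "plan": "0.5 0 0 0 0 0 0;0.5 0 0 0 0 0 0;0.5 0 0 0 0 0 0;0.5 0 0 0 0 0 0;0.5 0 0 -0.02 0 0 0"
}}

```text
time: 11.55
tcp_pos: [0.5001, 0.3075, 0.1237]
eef_rot: [[-0.234, 0.972, -0.002], [0.972, 0.234, -0.001], [-0.001, -0.003, -1.0]]
wrist_force: [-0.0, -0.5, 0.9]
grip_width: 0.0428
gripper_force: 0.0
```

>>> {"op": "send_rows", "data": {
  "plan": "0.5 0 0 -0.04 0 0 0;0.5 0 0 -0.05 0 0 0;0.5 0 0 -0.05 0 0 0;0.3 0 0 0 0 0 0;0.3 0 0 0 0 0 0"
}}

```text
time: 12.18
tcp_pos: [0.5005, 0.3077, 0.2639]
eef_rot: [[-0.234, 0.972, -0.001], [0.972, 0.234, -0.001], [-0.0, -0.001, -1.0]]
wrist_force: [0.4, 0.4, -0.2]
grip_width: 0.0257
gripper_force: 0.0
```

```bash
python3 - <<'E'
from h import *
s=manip.get_state();print(s['time'],s['tcp_pos'],np.round(s['joints'],2),s['grip_width'])
W=cam('wrist');save(W['img'],'w6')
E
```

```text
12.175 [0.50050081 0.30770565 0.26388186] [ 0.49  0.36  1.36 -0.    1.42  0.25] 0.02574447851071697
```

View pics/w6.png

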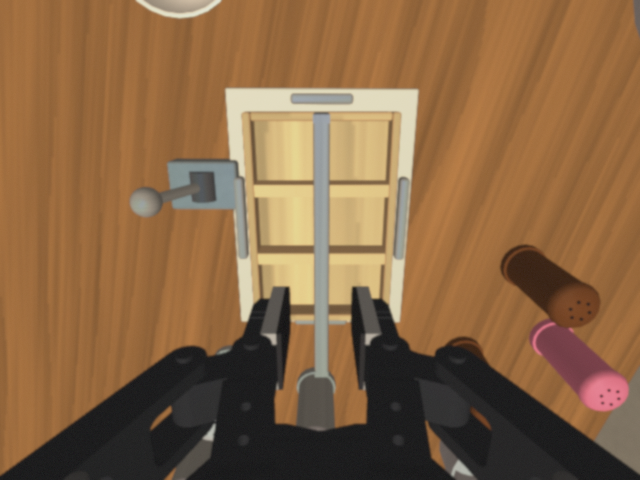

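Wrist view: the caddy sits flat between all four stops. Its rim runs from (243,111) to (401,111), and the latch ball at (147,201) leans back. I'm computing the caddy and latch positions.

```bash
python3 - <<'E'
from h import *
W=cam('wrist')
L=lambda p,z:onz(W,p,z)
c,s=np.cos(.235),np.sin(.235);ex=np.array([c,s]);ey=np.array([-s,c])
a,b=L((242.5,111.5),.042)[:2],L((401.5,111.5),.042)[:2];print('rim',a,b,np.linalg.norm(a-b),np.arctan2(*(b-a)[::-1]));cad=(a+b)/2-.11*ey;print('caddy c',cad)
a,b=L((227,89),.012)[:2],L((418,89),.012)[:2];print('board',np.linalg.norm(a-b),np.arctan2(*(b-a)[::-1]));d=(a+b)/2-.131*ey;print('dock c',d)
a,b=L((322,112),.132)[:2],L((322,370),.132)[:2];print('strap line',a,b,np.arctan2(*(b-a)[::-1])+np.pi/2)
q=L((147,201),.09)[:2];print('ball',q,'dock frame',(q-d)@ex,(q-d)@ey)
q=L((243,218),.026)[:2];r=L((401,218),.026)[:2];print('stops',(q-d)@ex,(q-d)@ey,(r-d)@ex,(r-d)@ey)
pre=d+ex*-.20+ey*.036;print('latch pre go',go((*pre,.26),.235+np.pi/2),go((*pre,.26),.235))
E
```

```text
rim [0.41352886 0.36386518] [0.5551531  0.39783669] 0.14564164061650664 0.23542272183793495
caddy c [0.50995371 0.27387436]
board 0.186070281809118 0.23532048967438696
dock c [0.51057723 0.27343505]
strap line [0.48389547 0.38195582] [0.53396269 0.17445953] 0.2367663711901682
ball [0.35551015 0.27551338] dock frame -0.15032103135738417 0.03812748272950555
stops -0.08275922149768113 0.004062260179587817 0.08218601784792168 0.004220670392904578
latch pre go (array([   0.6, -198.1,    3.7]), np.float64(-89.92)) (array([   0.6, -198.1,    3.7]), np.float64(0.08))
```

>>> {"op": "send_rows", "data": {
  "plan": "0 0 -0.04 0 0 0 0;0 0 -0.055 0 0 0 0;0 0 -0.055 0 0 0 0;0 0 -0.048 0 0 0 0;0 0 0 0 0 0 0"
}}

```text
time: 12.9
tcp_pos: [0.3062, 0.261, 0.2645]
eef_rot: [[-0.235, 0.972, -0.0], [0.972, 0.235, -0.0], [-0.0, -0.0, -1.0]]
wrist_force: [0.3, 1.1, -0.1]
grip_width: 0.0002
gripper_force: 0.0
```

>>> {"op": "send_rows", "data": {
  "plan": "0 0 0 0.045 0 0 0;0 0 0 0.055 0 0 0;0 0 0 0.05 0 0 0;0 0 0 0.035 0 0 0;0 0 0 0 0 0 0"
}}

```text
time: 13.52
tcp_pos: [0.3075, 0.2607, 0.0776]
eef_rot: [[-0.234, 0.972, -0.005], [0.972, 0.234, -0.003], [-0.002, -0.005, -1.0]]
wrist_force: [0.4, 0.0, 0.2]
grip_width: 0.0004
gripper_force: 0.0
```

>>> {"op": "send_rows", "data": {
  "plan": "0 0 0.012 0 0 0 0;0 0 0.017 0 0 0 0;0 0 0.017 0 0 0 0;0 0 0.017 0 0 0 0;0 0 0.015 0 0 0 0"
}}

```text
time: 14.15
tcp_pos: [0.3858, 0.2803, 0.0811]
eef_rot: [[-0.234, 0.972, 0.002], [0.972, 0.234, 0.001], [0.001, 0.002, -1.0]]
wrist_force: [-0.4, -0.9, -0.9]
grip_width: -0.0002
gripper_force: 0.5
```

>>> {"op": "send_rows", "data": {
  "plan": "0 0 0.005 0 0 0 0;0 0 0 0 0 0 0"
}}

```text
time: 14.4
tcp_pos: [0.3892, 0.281, 0.08]
eef_rot: [[-0.234, 0.972, 0.0], [0.972, 0.234, 0.0], [0.0, 0.0, -1.0]]
wrist_force: [0.2, 0.2, 0.2]
grip_width: 0.0001
gripper_force: 0.0
```

```bash
python3 - <<'E'
from h import *
s=manip.get_state();p=s['tcp_pos'][:2]-np.array([.5105,.2735]);print(s['time'],s['tcp_pos'],'dock x,y',p@[.9725,.2328],p@[-.2328,.9725],s['wrist_force'])
E
```

```text
14.4 [0.38918714 0.2809659  0.08001506] dock x,y -0.11623869746948431 0.035502227120166756 [0.16657591 0.2239291  0.1858064 ]
```

>>> {"op": "send_rows", "data": {
  "plan": "0 0 0.003 0 0 0 0;0 0 0 0 0 0 0"
}}

```text
time: 14.65
tcp_pos: [0.3918, 0.2817, 0.0799]
eef_rot: [[-0.234, 0.972, 0.0], [0.972, 0.234, 0.0], [0.0, 0.0, -1.0]]
wrist_force: [1.2, -0.7, -0.3]
grip_width: 0.0001
gripper_force: 0.1
```

>>> {"op": "send_rows", "data": {
  "plan": "0 0 0.003 0 0 0 0;0 0 0 0 0 0 0"
}}

```text
time: 14.9
tcp_pos: [0.3938, 0.2821, 0.0795]
eef_rot: [[-0.234, 0.972, -0.003], [0.972, 0.234, -0.001], [-0.0, -0.003, -1.0]]
wrist_force: [-8.9, -1.2, 3.0]
grip_width: -0.0002
gripper_force: 4.5
```

```bash
python3 - <<'E'
from h import *
W=cam('wrist');S=cam('scene')
im=np.zeros((480,800,3),np.uint8);im[:300,:400]=cv2.resize(W['img'],(400,300));im[:400,400:]=cv2.resize(S['img'][245:345,365:465],(400,400),interpolation=2)
cv2.imwrite('pics/c7.png',im)
E
```

```text
(no output)
```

View pics/c7.png

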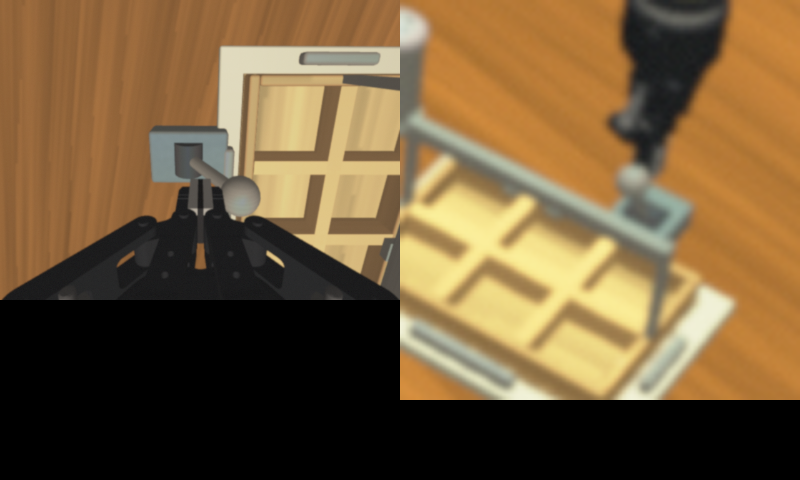

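The lever is fully over against its stop (9 N reaction), with the ball at (240,195) over the caddy edge in the wrist half of the picture. I'm backing off, raising and turning the hand 90°.

>>> {"op": "send_rows", "data": {
  "plan": "0 0 -0.02 0 0 0 0;0 0 -0.03 0 0 0 0;0 0 0 -0.05 0 0 0;0 0 0 -0.06 0 0 0;0 0 0 -0.06 0 0 0"
}}

```text
time: 15.62
tcp_pos: [0.3459, 0.2705, 0.2519]
eef_rot: [[-0.234, 0.972, 0.0], [0.972, 0.234, 0.0], [0.0, 0.0, -1.0]]
wrist_force: [0.9, 1.7, 0.7]
grip_width: -0.0001
gripper_force: 0.0
```

>>> {"op": "send_rows", "data": {
  "plan": "0.75 0 0 0 0 0 -10;0.75 0 0 0 0 0 -10;0.75 0 0 0 0 0 -10;0.75 0 0 0 0 0 -10;0.75 0 0 0 0 0 -10"
}}

```text
time: 16.25
tcp_pos: [0.3462, 0.2706, 0.2499]
eef_rot: [[-0.898, 0.44, 0.0], [0.44, 0.898, 0.0], [-0.0, 0.0, -1.0]]
wrist_force: [-0.3, 0.7, 0.3]
grip_width: 0.0642
gripper_force: 0.0
```

>>> {"op": "send_rows", "data": {
  "plan": "0.75 0 0 0 0 0 -10;0.75 0 0 0 0 0 -10;0.75 0 0 0 0 0 -10;0.75 0 0 0 0 0 -10;0.75 0 0 0 0 0 0"
}}

```text
time: 16.88
tcp_pos: [0.3462, 0.2706, 0.2499]
eef_rot: [[-0.972, -0.233, 0.0], [-0.233, 0.972, 0.0], [-0.0, 0.0, -1.0]]
wrist_force: [-0.1, -0.3, -0.6]
grip_width: 0.0642
gripper_force: 0.0
```

```bash
cat >> h.py <<'E'
EX=np.array([.9725,.2328]);EY=np.array([-.2328,.9725]);CAD=np.array([.510,.274]);YW=.235+np.pi/2
PK={i:CAD+EX*x+EY*y for i,(x,y) in enumerate([(-.036,-.072),(-.036,0),(-.036,.072),(.036,-.072),(.036,0),(.036,.072)])}
def shakers():
    T=cam('top');S=cam('scene');out={}
    for n,C,z,(y0,y1,x0,x1) in(('T',T,.055,(195,310,293,375)),('S',S,.052,(215,330,265,395))):
        m=cv2.cvtColor(C['img'],cv2.COLOR_BGR2HSV)[...,1]<75
        out[n]=[np.append(onz(C,c+[x0,y0],z)[:2],st[4]).round(4) for c,st in blobs(m[y0:y1,x0:x1],150,1200)]
        print(n,[o.tolist() for o in out[n]])
    s=manip.get_state();print('t',s['time'],'tcp',np.round(s['tcp_pos'],4),'w',round(s['grip_width'],4))
E
python3 - <<'E'
from h import *
shakers();print({k:v.round(4).tolist() for k,v in PK.items()})
for n,p in dict(A=(.664,.047),B=(.6625,-.054),C=(.555,.051),D=(.559,-.05),E=(.4445,.058),F=(.431,-.0545)).items(): print(n,go((*p,.053),YW))
E
```

```text
T [[0.6637, 0.0466, 288.0], [0.6622, -0.0535, 289.0], [0.5554, 0.051, 269.0], [0.5592, -0.05, 270.0], [0.4444, 0.0585, 248.0], [0.4312, -0.054, 253.0]]
S [[0.4313, -0.0547, 348.0], [0.6398, -0.1886, 223.0], [0.6082, -0.0073, 702.0], [0.458, 0.0995, 602.0], [0.6628, -0.054, 391.0], [0.5555, 0.0508, 388.0], [0.7954, 0.0444, 630.0], [0.6333, 0.2381, 251.0]]
t 16.975 tcp [0.3462 0.2706 0.2498] w 0.0639
{0: [0.4918, 0.1956], 1: [0.475, 0.2656], 2: [0.4582, 0.3356], 3: [0.5618, 0.2124], 4: [0.545, 0.2824], 5: [0.5282, 0.3524]}
A (array([-257.8, -290.8,  196.9]), np.float64(-0.16))
B (array([-233.1, -388.7,  196.9]), np.float64(-0.16))
C (array([-152.7, -261.8,  196.8]), np.float64(-0.16))
D (array([-133.3, -361. ,  196.8]), np.float64(-0.16))
E (array([ -46.7, -229.5,  196.8]), np.float64(-0.16))
F (array([  -7.7, -335.9,  196.8]), np.float64(-0.16))
```

The top view sees all six unmoved. I'm picking the shaker at (0.444, 0.058), going to pocket 4.

>>> {"op": "send_rows", "data": {
  "plan": "0.75 -0.01 -0.046 0 0 0 0;0.75 -0.01 -0.046 0 0 0 0;0.75 -0.01 -0.046 0 0 0 0;0.75 -0.01 -0.046 0 0 0 0;0.75 -0.0067 -0.0455 0 0 0 0"
}}

```text
time: 17.6
tcp_pos: [0.4458, 0.0569, 0.2499]
eef_rot: [[-0.973, -0.23, 0.0], [-0.23, 0.973, -0.0], [-0.0, -0.0, -1.0]]
wrist_force: [1.0, 1.0, 0.2]
grip_width: 0.064
gripper_force: 0.0
```

>>> {"op": "send_rows", "data": {
  "plan": "0.75 0 0 0 0 0 0;0.75 0 0 0.05 0 0 0;0.75 0 0 0.055 0 0 0;0.75 0 0 0.055 0 0 0;0.75 0 0 0.037 0 0 0"
}}

```text
time: 18.23
tcp_pos: [0.4443, 0.0592, 0.0507]
eef_rot: [[-0.973, -0.232, -0.002], [-0.232, 0.973, 0.0], [0.002, 0.0, -1.0]]
wrist_force: [1.0, 0.2, 0.7]
grip_width: 0.064
gripper_force: 0.0
```

>>> {"op": "send_rows", "data": {
  "plan": "0.75 0 0 0 0 0 0;0 0 0 0 0 0 0;0 0 0 0 0 0 0;0 0 0 0 0 0 0;0 0 0 0 0 0 0"
}}

```text
time: 18.85
tcp_pos: [0.4463, 0.0587, 0.0546]
eef_rot: [[-0.972, -0.234, 0.003], [-0.234, 0.972, 0.0], [-0.003, -0.0, -1.0]]
wrist_force: [-0.9, 2.1, 8.3]
grip_width: 0.0425
gripper_force: 60.9
```

>>> {"op": "send_rows", "data": {
  "plan": "0 0 0 -0.03 0 0 0;0 0 0 -0.055 0 0 0;0 0 0 -0.055 0 0 0;0 0 0 -0.055 0 0 0;0 0 0 0 0 0 0"
}}

```text
time: 19.48
tcp_pos: [0.4465, 0.0585, 0.2525]
eef_rot: [[-0.972, -0.234, 0.009], [-0.234, 0.972, 0.0], [-0.009, -0.002, -1.0]]
wrist_force: [0.4, -0.2, -2.9]
grip_width: 0.0426
gripper_force: 61.4
```

```bash
python3 - <<'E'
from h import *
s=manip.get_state();print(s['time'],s['tcp_pos'],s['grip_width'],go((*PK[4],.071),YW))
W=cam('wrist');save(W['img'],'w8')
E
```

```text
19.475 [0.44645703 0.058541   0.25245223] 0.04259533513333 (array([-146.6,  194.9,  182.4]), np.float64(0.06))
```

View pics/w8.png

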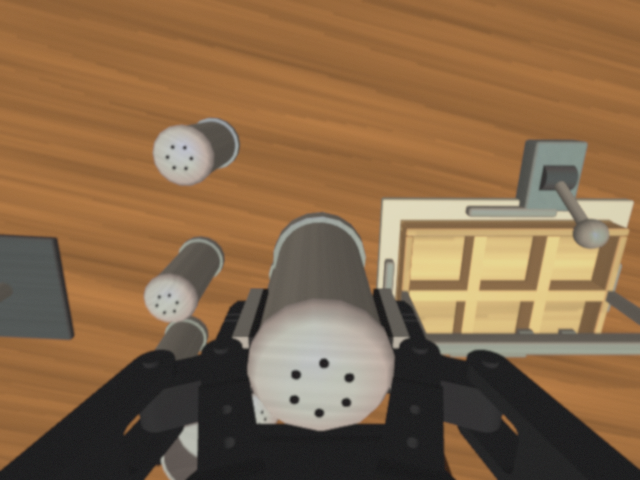

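The shaker is held upright between the pads. Next I place it in pocket 4.

>>> {"op": "send_rows", "data": {
  "plan": "0 -0.025 0.035 0 0 0 0;0 -0.035 0.045 0 0 0 0;0 -0.035 0.045 0 0 0 0;0 -0.035 0.045 0 0 0 0;0 -0.0175 0.025 0 0 0 0"
}}

```text
time: 20.15
tcp_pos: [0.5429, 0.2846, 0.2455]
eef_rot: [[-0.972, -0.235, -0.003], [-0.235, 0.972, -0.001], [0.003, -0.0, -1.0]]
wrist_force: [-0.5, -0.1, -1.1]
grip_width: 0.0426
gripper_force: 61.5
```

>>> {"op": "send_rows", "data": {
  "plan": "0 0 0 0 0 0 0;0 0 0 0.045 0 0 0;0 0 0 0.045 0 0 0;0 0 0 0.03 0 0 0;0 0 0 0 0 0 0"
}}

```text
time: 20.78
tcp_pos: [0.5416, 0.2812, 0.1251]
eef_rot: [[-0.972, -0.233, -0.005], [-0.233, 0.972, -0.002], [0.005, -0.001, -1.0]]
wrist_force: [0.5, 0.5, -1.1]
grip_width: 0.0432
gripper_force: 61.5
```

```bash
python3 - <<'E'
from h import *
s=manip.get_state();print(s['time'],s['tcp_pos'],s['grip_width'],go((*PK[4],.072),YW))
E
```

```text
20.775 [0.54163774 0.28122957 0.12514316] 0.04322758770332246 (array([-3.8,  0.4, 53.1]), np.float64(0.03))
```

>>> {"op": "send_rows", "data": {
  "plan": "0 -0.004 0 0 0 0 0;0 0 0 0.016 0 0 0;0 0 0 0.016 0 0 0;0 0 0 0.012 0 0 0;0 0 0 0.007 0 0 0"
}}

```text
time: 21.4
tcp_pos: [0.5466, 0.2834, 0.0756]
eef_rot: [[-0.972, -0.234, -0.001], [-0.234, 0.972, -0.0], [0.001, -0.0, -1.0]]
wrist_force: [-0.7, -0.5, -1.5]
grip_width: 0.0429
gripper_force: 61.5
```

>>> {"op": "send_rows", "data": {
  "plan": "0 0 0 0 0 0 0;0 0 0 0 0 0 0"
}}

```text
time: 21.65
tcp_pos: [0.5472, 0.2836, 0.0772]
eef_rot: [[-0.972, -0.234, 0.001], [-0.234, 0.972, 0.0], [-0.001, 0.0, -1.0]]
wrist_force: [-0.5, 0.3, -1.1]
grip_width: 0.0429
gripper_force: 61.5
```

>>> {"op": "send_rows", "data": {
  "plan": "0 0 0 0.004 0 0 0;0 0 0 0.0015 0 0 0;0 0 0 0 0 0 0;0 0 0 0 0 0 0"
}}

```text
time: 22.15
tcp_pos: [0.5471, 0.2835, 0.0717]
eef_rot: [[-0.972, -0.234, 0.001], [-0.234, 0.972, 0.0], [-0.001, 0.0, -1.0]]
wrist_force: [-1.6, -1.9, 4.5]
grip_width: 0.0428
gripper_force: 62.1
```

>>> {"op": "send_rows", "data": {
  "plan": "0.62 0 0 0 0 0 0;0.62 0 0 0 0 0 0;0.62 0 0 0 0 0 0;0.62 0 0 -0.015 0 0 0;0.62 0 0 -0.04 0 0 0"
}}

```text
time: 22.78
tcp_pos: [0.5462, 0.2832, 0.1262]
eef_rot: [[-0.972, -0.234, -0.003], [-0.234, 0.972, -0.001], [0.003, -0.001, -1.0]]
wrist_force: [-0.2, -0.1, 0.3]
grip_width: 0.0529
gripper_force: 0.0
```

>>> {"op": "send_rows", "data": {
  "plan": "0.75 0 0 -0.055 0 0 0;0.75 0 0 -0.055 0 0 0;0.75 0 0 -0.015 0 0 0;0.75 0 0 0 0 0 0"
}}

```text
time: 23.28
tcp_pos: [0.547, 0.2835, 0.2523]
eef_rot: [[-0.972, -0.234, 0.002], [-0.234, 0.972, 0.001], [-0.002, 0.0, -1.0]]
wrist_force: [-0.0, 0.7, -0.7]
grip_width: 0.064
gripper_force: 0.0
```

```bash
cat >> h.py <<'E'
def pocketed(C=None):
    """white lids near the dock seen by the scene camera, lid top z .117"""
    C=C or cam('scene');m=cv2.cvtColor(C['img'],cv2.COLOR_BGR2HSV)
E
python3 - <<'E'
from h import *
shakers()
print('C',go((.5555,.051,.053),YW));print('D',go((.559,-.05,.053),YW))
E
```

```text
T [[0.6637, 0.0466, 288.0], [0.6622, -0.0536, 290.0], [0.5595, -0.0501, 271.0], [0.5555, 0.051, 270.0], [0.4312, -0.054, 253.0]]
S [[0.2865, 0.004, 365.0], [0.4314, -0.0546, 347.0], [0.6398, -0.1888, 222.0], [0.6081, -0.0073, 704.0], [0.6628, -0.0538, 390.0], [0.5554, 0.0508, 386.0], [0.4786, 0.1631, 235.0], [0.7954, 0.0442, 630.0], [0.532, 0.2675, 340.0], [0.6332, 0.2377, 252.0]]
t 23.375 tcp [0.5465 0.2833 0.2497] w 0.0641
C (array([  45.2, -227.9,  196.9]), np.float64(0.07))
D (array([  65.4, -326.9,  197. ]), np.float64(0.07))
```

>>> {"op": "send_rows", "data": {
  "plan": "0.75 0.009 -0.046 0 0 0 0;0.75 0.009 -0.046 0 0 0 0;0.75 0.009 -0.046 0 0 0 0;0.75 0.009 -0.046 0 0 0 0;0.75 0.009 -0.044 0 0 0 0"
}}

```text
time: 24.0
tcp_pos: [0.556, 0.0497, 0.2495]
eef_rot: [[-0.972, -0.234, -0.003], [-0.234, 0.972, -0.0], [0.003, 0.001, -1.0]]
wrist_force: [0.1, 0.2, -0.9]
grip_width: 0.0641
gripper_force: 0.0
```

>>> {"op": "send_rows", "data": {
  "plan": "0.75 0 0 0 0 0 0;0.75 0 0 0.05 0 0 0;0.75 0 0 0.055 0 0 0;0.75 0 0 0.055 0 0 0;0.75 0 0 0.037 0 0 0"
}}

```text
time: 24.62
tcp_pos: [0.5548, 0.0521, 0.0506]
eef_rot: [[-0.972, -0.235, -0.004], [-0.235, 0.972, 0.0], [0.004, 0.001, -1.0]]
wrist_force: [0.5, -0.8, 0.6]
grip_width: 0.0636
gripper_force: 0.0
```

>>> {"op": "send_rows", "data": {
  "plan": "0.75 0 0 0 0 0 0;0 0 0 0 0 0 0;0 0 0 0 0 0 0;0 0 0 0 0 0 0;0 0 0 0 0 0 0"
}}

```text
time: 25.25
tcp_pos: [0.5573, 0.0514, 0.0558]
eef_rot: [[-0.972, -0.234, 0.003], [-0.234, 0.972, 0.0], [-0.003, -0.0, -1.0]]
wrist_force: [-0.9, 0.3, 7.1]
grip_width: 0.0433
gripper_force: 61.5
```

>>> {"op": "send_rows", "data": {
  "plan": "0 0 0 -0.03 0 0 0;0 0 0 -0.055 0 0 0;0 0 0 -0.055 0 0 0;0 0 0 -0.055 0 0 0;0 0 0 0 0 0 0"
}}

```text
time: 25.88
tcp_pos: [0.5577, 0.0513, 0.2542]
eef_rot: [[-0.972, -0.234, 0.008], [-0.234, 0.972, 0.0], [-0.008, -0.002, -1.0]]
wrist_force: [0.1, -0.9, -3.6]
grip_width: 0.0428
gripper_force: 61.4
```

>>> {"op": "send_rows", "data": {
  "plan": "0 0.005 0.045 0 0 0 0;0 0.006 0.05 0 0 0 0;0 0.006 0.05 0 0 0 0;0 0.006 0.05 0 0 0 0;0 0.005 0.032 0 0 0 0"
}}

```text
time: 26.5
tcp_pos: [0.4749, 0.2671, 0.2484]
eef_rot: [[-0.972, -0.235, -0.001], [-0.235, 0.972, -0.0], [0.001, -0.0, -1.0]]
wrist_force: [-1.1, 0.5, -1.9]
grip_width: 0.0426
gripper_force: 61.4
```

>>> {"op": "send_rows", "data": {
  "plan": "0 0 0 0.04 0 0 0;0 0 0 0.045 0 0 0;0 0 0 0.035 0 0 0;0 0 0 0 0 0 0;0 0 0 0 0 0 0"
}}

```text
time: 27.12
tcp_pos: [0.4766, 0.2656, 0.1305]
eef_rot: [[-0.972, -0.234, 0.001], [-0.234, 0.972, 0.001], [-0.001, 0.0, -1.0]]
wrist_force: [0.3, -0.9, -0.7]
grip_width: 0.0427
gripper_force: 61.5
```

```bash
python3 - <<'E'
from h import *
s=manip.get_state();print(s['time'],s['tcp_pos'],s['grip_width'],go((*PK[1],.072),YW))
E
```

```text
27.125 [0.47661133 0.26559931 0.13053576] 0.042725327078047604 (array([ 1.6,  0.4, 58.5]), np.float64(0.07))
```

>>> {"op": "send_rows", "data": {
  "plan": "0 0 0 0.018 0 0 0;0 0 0 0.018 0 0 0;0 0 0 0.015 0 0 0;0 0 0 0.006 0 0 0;0 0 0 0 0 0 0"
}}

```text
time: 27.75
tcp_pos: [0.4765, 0.2654, 0.0727]
eef_rot: [[-0.972, -0.234, 0.001], [-0.234, 0.972, 0.0], [-0.001, -0.0, -1.0]]
wrist_force: [-2.4, -1.2, 5.2]
grip_width: 0.0428
gripper_force: 62.2
```

>>> {"op": "send_rows", "data": {
  "plan": "0 0 0 0.001 0 0 0;0 0 0 0 0 0 0;0 0 0 0 0 0 0"
}}

```text
time: 28.12
tcp_pos: [0.4767, 0.2655, 0.0726]
eef_rot: [[-0.972, -0.234, 0.001], [-0.234, 0.972, 0.0], [-0.001, 0.0, -1.0]]
wrist_force: [-5.0, -4.0, 16.4]
grip_width: 0.0426
gripper_force: 63.4
```

>>> {"op": "send_rows", "data": {
  "plan": "0.62 0 0 0 0 0 0;0.62 0 0 0 0 0 0;0.62 0 0 0 0 0 0;0.62 0 0 -0.015 0 0 0;0.62 0 0 -0.04 0 0 0"
}}

```text
time: 28.75
tcp_pos: [0.4755, 0.2651, 0.1263]
eef_rot: [[-0.972, -0.234, -0.003], [-0.234, 0.972, -0.001], [0.003, -0.001, -1.0]]
wrist_force: [0.6, 0.6, -0.2]
grip_width: 0.0529
gripper_force: 0.0
```

>>> {"op": "send_rows", "data": {
  "plan": "0.75 0 0 -0.055 0 0 0;0.75 0 0 -0.055 0 0 0;0.75 0 0 -0.015 0 0 0;0.75 0 0 0 0 0 0"
}}

```text
time: 29.25
tcp_pos: [0.4763, 0.2655, 0.2521]
eef_rot: [[-0.972, -0.234, 0.002], [-0.234, 0.972, 0.001], [-0.002, 0.0, -1.0]]
wrist_force: [0.0, 0.5, -1.1]
grip_width: 0.0644
gripper_force: 0.0
```

```bash
python3 - <<'E'
from h import *
shakers()
print('D',go((.559,-.05,.053),YW),'F',go((.431,-.0545,.053),YW))
E
```

```text
T [[0.6637, 0.0466, 288.0], [0.6623, -0.0537, 290.0], [0.5593, -0.0501, 269.0], [0.4312, -0.0541, 254.0]]
S [[0.4313, -0.0546, 349.0], [0.6398, -0.1889, 221.0], [0.6082, -0.0073, 704.0], [0.6627, -0.0541, 392.0], [0.4784, 0.1628, 233.0], [0.7954, 0.0442, 630.0], [0.5323, 0.2677, 342.0], [0.633, 0.2378, 254.0]]
t 29.35 tcp [0.4758 0.2652 0.2499] w 0.0638
D (array([  -7.6, -325.8,  197. ]), np.float64(0.07)) F (array([ 117.9, -300.2,  197.3]), np.float64(0.07))
```

>>> {"op": "send_rows", "data": {
  "plan": "0.75 -0.001 -0.05 0 0 0 0;0.75 -0.001 -0.056 0 0 0 0;0.75 -0.001 -0.056 0 0 0 0;0.75 -0.001 -0.056 0 0 0 0;0.75 -0.002 -0.056 0 0 0 0"
}}

```text
time: 29.98
tcp_pos: [0.5459, -0.0014, 0.2496]
eef_rot: [[-0.972, -0.234, -0.003], [-0.234, 0.972, 0.0], [0.003, 0.001, -1.0]]
wrist_force: [0.7, 0.6, -1.2]
grip_width: 0.0642
gripper_force: 0.0
```

>>> {"op": "send_rows", "data": {
  "plan": "0.75 -0.0015 -0.052 0 0 0 0;0.75 0 0 0.05 0 0 0;0.75 0 0 0.055 0 0 0;0.75 0 0 0.055 0 0 0;0.75 0 0 0.037 0 0 0"
}}

```text
time: 30.6
tcp_pos: [0.5578, -0.0495, 0.0501]
eef_rot: [[-0.972, -0.234, -0.005], [-0.234, 0.972, 0.001], [0.005, 0.002, -1.0]]
wrist_force: [0.7, -0.6, 0.1]
grip_width: 0.064
gripper_force: 0.0
```

>>> {"op": "send_rows", "data": {
  "plan": "0.75 0 0 0 0 0 0;0 0 0 0 0 0 0;0 0 0 0 0 0 0;0 0 0 0 0 0 0;0 0 0 0 0 0 0"
}}

```text
time: 31.22
tcp_pos: [0.5605, -0.0499, 0.0557]
eef_rot: [[-0.972, -0.234, 0.002], [-0.234, 0.972, -0.0], [-0.002, -0.001, -1.0]]
wrist_force: [-1.3, -0.1, 7.9]
grip_width: 0.0425
gripper_force: 61.4
```

>>> {"op": "send_rows", "data": {
  "plan": "0 0 0 -0.03 0 0 0;0 0 0 -0.055 0 0 0;0 0 0 -0.055 0 0 0;0 0 0 -0.055 0 0 0;0 0 0 0 0 0 0"
}}

```text
time: 31.85
tcp_pos: [0.5609, -0.0499, 0.254]
eef_rot: [[-0.972, -0.234, 0.008], [-0.234, 0.972, -0.001], [-0.007, -0.003, -1.0]]
wrist_force: [-0.2, 0.3, -2.4]
grip_width: 0.0425
gripper_force: 61.5
```

>>> {"op": "send_rows", "data": {
  "plan": "0 -0.012 0.045 0 0 0 0;0 -0.014 0.055 0 0 0 0;0 -0.014 0.055 0 0 0 0;0 -0.014 0.055 0 0 0 0;0 -0.0096 0.0446 0 0 0 0"
}}

```text
time: 32.48
tcp_pos: [0.5613, 0.2147, 0.2481]
eef_rot: [[-0.972, -0.235, -0.002], [-0.235, 0.972, -0.0], [0.002, -0.0, -1.0]]
wrist_force: [0.8, -0.1, -2.0]
grip_width: 0.043
gripper_force: 61.4
```

>>> {"op": "send_rows", "data": {
  "plan": "0 0 0 0.04 0 0 0;0 0 0 0.045 0 0 0;0 0 0 0.035 0 0 0;0 0 0 0 0 0 0;0 0 0 0 0 0 0"
}}

```text
time: 33.1
tcp_pos: [0.5625, 0.2128, 0.1305]
eef_rot: [[-0.972, -0.234, 0.001], [-0.234, 0.972, 0.0], [-0.001, 0.0, -1.0]]
wrist_force: [0.5, 0.1, -1.3]
grip_width: 0.043
gripper_force: 61.8
```

```bash
python3 - <<'E'
from h import *
s=manip.get_state();print(s['time'],s['tcp_pos'],s['grip_width'],go((*PK[3],.0725),YW))
E
```

```text
33.1 [0.56245781 0.21276389 0.13052365] 0.04301891452304719 (array([ 0.8, -0.2, 58. ]), np.float64(0.07))
```

>>> {"op": "send_rows", "data": {
  "plan": "0 0 0 0.018 0 0 0;0 0 0 0.018 0 0 0;0 0 0 0.015 0 0 0;0 0 0 0.006 0 0 0;0 0 0 0.001 0 0 0"
}}

```text
time: 33.72
tcp_pos: [0.5626, 0.2126, 0.0723]
eef_rot: [[-0.972, -0.234, 0.001], [-0.234, 0.972, 0.0], [-0.001, -0.0, -1.0]]
wrist_force: [-5.3, -4.4, 16.9]
grip_width: 0.043
gripper_force: 62.8
```

>>> {"op": "send_rows", "data": {
  "plan": "0 0 0 0 0 0 0;0 0 0 0 0 0 0"
}}

```text
time: 33.98
tcp_pos: [0.5625, 0.2125, 0.0724]
eef_rot: [[-0.972, -0.234, 0.001], [-0.234, 0.972, 0.0], [-0.001, -0.0, -1.0]]
wrist_force: [-3.5, -2.9, 9.9]
grip_width: 0.043
gripper_force: 62.8
```

>>> {"op": "send_rows", "data": {
  "plan": "0.62 0 0 0 0 0 0;0.62 0 0 0 0 0 0;0.62 0 0 0 0 0 0;0.62 0 0 -0.015 0 0 0;0.62 0 0 -0.04 0 0 0"
}}

```text
time: 34.6
tcp_pos: [0.5613, 0.2124, 0.1262]
eef_rot: [[-0.972, -0.234, -0.003], [-0.234, 0.972, -0.001], [0.003, -0.0, -1.0]]
wrist_force: [0.7, 0.0, 1.1]
grip_width: 0.0529
gripper_force: 0.0
```

>>> {"op": "send_rows", "data": {
  "plan": "0.75 0 0 -0.055 0 0 0;0.75 0 0 -0.055 0 0 0;0.75 0 0 -0.015 0 0 0;0.75 0 0 0 0 0 0"
}}

```text
time: 35.1
tcp_pos: [0.5621, 0.2127, 0.2522]
eef_rot: [[-0.972, -0.234, 0.002], [-0.234, 0.972, 0.001], [-0.002, 0.0, -1.0]]
wrist_force: [-0.4, -0.6, -1.2]
grip_width: 0.0639
gripper_force: 0.0
```

```bash
python3 - <<'E'
from h import *
shakers()
print('A',go((.6635,.0468,.053),YW),'F',go((.431,-.0545,.053),YW))
T=cam('top');S=cam('scene');im=np.zeros((480,800,3),np.uint8)
im[:320,:400]=cv2.resize(T['img'][200:320,180:330],(400,320),interpolation=2);im[:400,400:]=cv2.resize(S['img'][235:355,335:455],(400,400),interpolation=2);cv2.imwrite('pics/c9.png',im)
E
```

```text
T [[0.6637, 0.0467, 289.0], [0.6622, -0.0536, 288.0], [0.4312, -0.0541, 254.0]]
S [[0.2927, -0.0397, 890.0], [0.4315, -0.0546, 347.0], [0.6398, -0.189, 223.0], [0.663, -0.0538, 385.0], [0.6582, 0.0371, 336.0], [0.52, 0.1851, 624.0], [0.7953, 0.0442, 631.0], [0.5321, 0.2676, 341.0], [0.6331, 0.2377, 254.0]]
t 35.2 tcp [0.5616 0.2125 0.2498] w 0.0639
A (array([ -60.8, -184.9,  196.7]), np.float64(0.08)) F (array([ 189. , -229. ,  197.2]), np.float64(0.08))
```

View pics/c9.png

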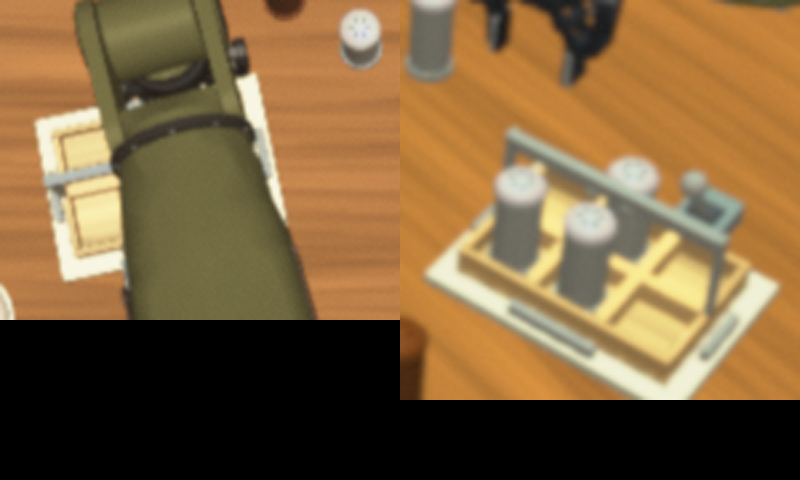

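The scene crop shows three shakers standing upright in their pockets at (520,220), (590,255) and (635,205), with the lever over. The next shaker is A, going to pocket 5.

>>> {"op": "send_rows", "data": {
  "plan": "0.75 -0.015 -0.045 0 0 0 0;0.75 -0.017 -0.05 0 0 0 0;0.75 -0.017 -0.05 0 0 0 0;0.75 -0.012 -0.04 0 0 0 0;0.75 0 0 0 0 0 0"
}}

```text
time: 35.92
tcp_pos: [0.6652, 0.0444, 0.2492]
eef_rot: [[-0.973, -0.231, -0.003], [-0.231, 0.973, -0.0], [0.003, 0.0, -1.0]]
wrist_force: [0.6, -0.1, -0.3]
grip_width: 0.0643
gripper_force: 0.0
```

>>> {"op": "send_rows", "data": {
  "plan": "0.75 0 0 0.05 0 0 0;0.75 0 0 0.055 0 0 0;0.75 0 0 0.055 0 0 0;0.75 0 0 0.037 0 0 0;0.75 0 0 0 0 0 0"
}}

```text
time: 36.55
tcp_pos: [0.6626, 0.0479, 0.0509]
eef_rot: [[-0.972, -0.235, -0.006], [-0.235, 0.972, -0.0], [0.006, 0.001, -1.0]]
wrist_force: [-0.1, -0.0, 0.1]
grip_width: 0.0638
gripper_force: 0.0
```

>>> {"op": "send_rows", "data": {
  "plan": "0 0 0 0 0 0 0;0 0 0 0 0 0 0;0 0 0 0 0 0 0;0 0 0 0 0 0 0;0 0 0 0 0 0 0"
}}

```text
time: 37.17
tcp_pos: [0.6656, 0.0473, 0.0565]
eef_rot: [[-0.972, -0.234, 0.003], [-0.234, 0.972, 0.0], [-0.003, -0.0, -1.0]]
wrist_force: [-1.0, 1.1, 6.7]
grip_width: 0.0428
gripper_force: 61.7
```

>>> {"op": "send_rows", "data": {
  "plan": "0 0 0 -0.03 0 0 0;0 0 0 -0.055 0 0 0;0 0 0 -0.055 0 0 0;0 0 0 -0.055 0 0 0;0 0 0 0 0 0 0"
}}

```text
time: 37.8
tcp_pos: [0.6657, 0.0471, 0.2552]
eef_rot: [[-0.972, -0.234, 0.009], [-0.234, 0.972, 0.0], [-0.009, -0.002, -1.0]]
wrist_force: [-0.5, -0.2, -2.2]
grip_width: 0.0428
gripper_force: 61.5
```

>>> {"op": "send_rows", "data": {
  "plan": "0 0.008 0.045 0 0 0 0;0 0.01 0.055 0 0 0 0;0 0.01 0.055 0 0 0 0;0 0.01 0.055 0 0 0 0;0 0.01 0.055 0 0 0 0"
}}

```text
time: 38.42
tcp_pos: [0.5546, 0.2948, 0.2484]
eef_rot: [[-0.972, -0.234, -0.001], [-0.234, 0.972, -0.001], [0.001, -0.0, -1.0]]
wrist_force: [0.5, 0.5, -2.2]
grip_width: 0.0427
gripper_force: 61.5
```

>>> {"op": "send_rows", "data": {
  "plan": "0 0.0125 0.0638 0 0 0 0;0 0 0 0.04 0 0 0;0 0 0 0.045 0 0 0;0 0 0 0.035 0 0 0;0 0 0 0 0 0 0"
}}

```text
time: 39.05
tcp_pos: [0.5284, 0.3495, 0.1261]
eef_rot: [[-0.972, -0.234, -0.005], [-0.234, 0.972, -0.003], [0.006, -0.002, -1.0]]
wrist_force: [0.5, -0.5, -0.7]
grip_width: 0.0425
gripper_force: 61.7
```

>>> {"op": "send_rows", "data": {
  "plan": "0 0 0 0 0 0 0;0 0 0 0 0 0 0"
}}

```text
time: 39.3
tcp_pos: [0.5305, 0.3506, 0.1311]
eef_rot: [[-0.972, -0.234, 0.002], [-0.234, 0.972, 0.001], [-0.003, 0.001, -1.0]]
wrist_force: [-0.6, 0.2, -1.2]
grip_width: 0.0431
gripper_force: 61.7
```

```bash
python3 - <<'E'
from h import *
s=manip.get_state();print(s['time'],s['tcp_pos'],s['grip_width'],go((*PK[5],.0725),YW))
E
```

```text
39.3 [0.530475   0.35057253 0.13110521] 0.04310240898909766 (array([ 1.9,  2.3, 58.6]), np.float64(0.07))
```

>>> {"op": "send_rows", "data": {
  "plan": "0 0 0.002 0 0 0 0;0 0 0 0.018 0 0 0;0 0 0 0.018 0 0 0;0 0 0 0.015 0 0 0;0 0 0 0.006 0 0 0"
}}

```text
time: 39.92
tcp_pos: [0.5299, 0.3521, 0.0732]
eef_rot: [[-0.972, -0.234, 0.001], [-0.234, 0.972, -0.0], [-0.001, -0.0, -1.0]]
wrist_force: [-7.1, -6.9, 29.7]
grip_width: 0.0425
gripper_force: 64.7
```

>>> {"op": "send_rows", "data": {
  "plan": "0 0 0 0.001 0 0 0;0 0 0 0 0 0 0;0 0 0 0 0 0 0"
}}

```text
time: 40.3
tcp_pos: [0.53, 0.3521, 0.0732]
eef_rot: [[-0.972, -0.234, 0.002], [-0.234, 0.972, 0.0], [-0.002, -0.0, -1.0]]
wrist_force: [-7.2, -6.3, 19.9]
grip_width: 0.0429
gripper_force: 64.2
```

>>> {"op": "send_rows", "data": {
  "plan": "0.62 0 0 0 0 0 0;0.62 0 0 0 0 0 0;0.62 0 0 0 0 0 0;0.62 0 0 -0.015 0 0 0;0.62 0 0 -0.04 0 0 0"
}}

```text
time: 40.92
tcp_pos: [0.5288, 0.3519, 0.126]
eef_rot: [[-0.972, -0.234, -0.003], [-0.234, 0.972, -0.002], [0.003, -0.001, -1.0]]
wrist_force: [0.2, 0.4, 0.6]
grip_width: 0.0532
gripper_force: 0.0
```

>>> {"op": "send_rows", "data": {
  "plan": "0.75 0 0 -0.055 0 0 0;0.75 0 0 -0.055 0 0 0;0.75 0 0 -0.015 0 0 0;0.75 0 0 0 0 0 0"
}}

```text
time: 41.42
tcp_pos: [0.5295, 0.3523, 0.2522]
eef_rot: [[-0.972, -0.234, 0.001], [-0.234, 0.972, 0.001], [-0.002, 0.0, -1.0]]
wrist_force: [0.0, 0.7, -1.2]
grip_width: 0.0642
gripper_force: 0.0
```

```bash
python3 - <<'E'
from h import *
shakers()
print('B',go((.6625,-.0538,.053),YW),'F',go((.4313,-.0544,.053),YW))
E
```

```text
T [[0.6621, -0.0536, 287.0], [0.4312, -0.054, 253.0]]
S [[0.4312, -0.0547, 348.0], [0.6398, -0.189, 223.0], [0.6628, -0.0539, 389.0], [0.5201, 0.1852, 625.0], [0.7953, 0.0441, 629.0], [0.5319, 0.2674, 341.0], [0.6332, 0.2381, 252.0]]
t 41.525 tcp [0.529  0.352  0.2497] w 0.0641
B (array([ -35.2, -425.6,  196.9]), np.float64(0.08)) F (array([ 189.7, -372.1,  197.4]), np.float64(0.08))
```

>>> {"op": "send_rows", "data": {
  "plan": "0.75 -0.003 -0.045 0 0 0 0;0.75 -0.005 -0.056 0 0 0 0;0.75 -0.005 -0.056 0 0 0 0;0.75 -0.005 -0.056 0 0 0 0;0.75 -0.005 -0.056 0 0 0 0"
}}

```text
time: 42.15
tcp_pos: [0.6147, 0.0943, 0.2494]
eef_rot: [[-0.972, -0.234, -0.003], [-0.234, 0.972, -0.0], [0.003, 0.0, -1.0]]
wrist_force: [-0.4, 0.7, 0.4]
grip_width: 0.0642
gripper_force: 0.0
```

>>> {"op": "send_rows", "data": {
  "plan": "0.75 -0.005 -0.056 0 0 0 0;0.75 -0.005 -0.056 0 0 0 0;0.75 -0.002 -0.0445 0 0 0 0;0.75 0 0 0 0 0 0;0.75 0 0 0 0 0 0"
}}

```text
time: 42.78
tcp_pos: [0.6627, -0.0529, 0.2498]
eef_rot: [[-0.972, -0.234, -0.002], [-0.234, 0.972, 0.001], [0.002, 0.001, -1.0]]
wrist_force: [0.2, -0.6, 0.0]
grip_width: 0.0639
gripper_force: 0.0
```

```bash
python3 - <<'E'
from h import *
print('B',go((.6625,-.0538,.053),YW));shakers()
E
```

```text
B (array([ -0. ,  -1.1, 196.8]), np.float64(0.07))
T [[0.6842, -0.0602, 193.0]]
S [[0.4313, -0.0546, 349.0], [0.6397, -0.1891, 222.0], [0.6628, -0.0539, 389.0], [0.5197, 0.1852, 629.0], [0.7953, 0.0442, 631.0], [0.5321, 0.2676, 341.0], [0.6333, 0.2381, 251.0]]
t 42.875 tcp [ 0.6628 -0.0521  0.2507] w 0.0644
```

>>> {"op": "send_rows", "data": {
  "plan": "0.75 0 -0.001 0.05 0 0 0;0.75 0 0 0.055 0 0 0;0.75 0 0 0.055 0 0 0;0.75 0 0 0.036 0 0 0;0.75 0 0 0 0 0 0"
}}

```text
time: 43.5
tcp_pos: [0.6618, -0.0531, 0.0527]
eef_rot: [[-0.972, -0.235, -0.005], [-0.235, 0.972, 0.001], [0.005, 0.002, -1.0]]
wrist_force: [-0.7, 0.6, -0.1]
grip_width: 0.0642
gripper_force: 0.0
```

>>> {"op": "send_rows", "data": {
  "plan": "0 0 0 0 0 0 0;0 0 0 0 0 0 0;0 0 0 0 0 0 0;0 0 0 0 0 0 0;0 0 0 0 0 0 0"
}}

```text
time: 44.12
tcp_pos: [0.6644, -0.0542, 0.0577]
eef_rot: [[-0.972, -0.234, 0.004], [-0.234, 0.972, -0.0], [-0.004, -0.001, -1.0]]
wrist_force: [-0.6, 0.4, 7.9]
grip_width: 0.0428
gripper_force: 61.7
```

>>> {"op": "send_rows", "data": {
  "plan": "0 0 0 -0.03 0 0 0;0 0 0 -0.055 0 0 0;0 0 0 -0.055 0 0 0;0 0 0 -0.055 0 0 0;0 0 0 0 0 0 0"
}}

```text
time: 44.75
tcp_pos: [0.6644, -0.0543, 0.2565]
eef_rot: [[-0.972, -0.234, 0.009], [-0.234, 0.972, -0.001], [-0.009, -0.003, -1.0]]
wrist_force: [-0.2, -0.1, -2.6]
grip_width: 0.0429
gripper_force: 61.5
```

>>> {"op": "send_rows", "data": {
  "plan": "0 0.015 0.04 0 0 0 0;0 0.019 0.05 0 0 0 0;0 0.019 0.05 0 0 0 0;0 0.019 0.05 0 0 0 0;0 0.019 0.05 0 0 0 0"
}}

```text
time: 45.38
tcp_pos: [0.5171, 0.159, 0.2497]
eef_rot: [[-0.972, -0.234, -0.001], [-0.234, 0.972, -0.0], [0.001, 0.0, -1.0]]
wrist_force: [0.8, 0.1, -2.4]
grip_width: 0.0427
gripper_force: 61.5
```

>>> {"op": "send_rows", "data": {
  "plan": "0 0.0169 0.0423 0 0 0 0;0 0 0 0.04 0 0 0;0 0 0 0.045 0 0 0;0 0 0 0.035 0 0 0;0 0 0 0 0 0 0"
}}

```text
time: 46.0
tcp_pos: [0.4908, 0.1945, 0.1279]
eef_rot: [[-0.972, -0.234, -0.005], [-0.234, 0.972, -0.002], [0.005, -0.0, -1.0]]
wrist_force: [-0.2, 0.6, -1.6]
grip_width: 0.0427
gripper_force: 61.8
```

>>> {"op": "send_rows", "data": {
  "plan": "0 0 0 0 0 0 0;0 0 0 0 0 0 0"
}}

```text
time: 46.25
tcp_pos: [0.4929, 0.1951, 0.1319]
eef_rot: [[-0.972, -0.234, 0.002], [-0.234, 0.972, 0.001], [-0.003, 0.0, -1.0]]
wrist_force: [0.6, 0.7, -1.1]
grip_width: 0.0427
gripper_force: 61.8
```

```bash
python3 - <<'E'
from h import *
s=manip.get_state();print(s['time'],s['tcp_pos'],s['grip_width'],go((*PK[0],.0725),YW))
E
```

```text
46.25 [0.49292398 0.19514279 0.13186544] 0.04274553888082469 (array([ 1.2,  0.7, 59.4]), np.float64(0.07))
```

Offset is fine. The grip was at TCP z 0.0577, so the seat is at 0.0747.

>>> {"op": "send_rows", "data": {
  "plan": "0 -0.0005 0.0005 0 0 0 0;0 0 0 0.018 0 0 0;0 0 0 0.018 0 0 0;0 0 0 0.015 0 0 0;0 0 0 0.006 0 0 0"
}}

```text
time: 46.88
tcp_pos: [0.4934, 0.1956, 0.0745]
eef_rot: [[-0.972, -0.234, 0.001], [-0.234, 0.972, 0.0], [-0.001, -0.0, -1.0]]
wrist_force: [-6.5, -10.2, 27.7]
grip_width: 0.0428
gripper_force: 64.6
```

>>> {"op": "send_rows", "data": {
  "plan": "0 0 0 0.0005 0 0 0;0 0 0 0 0 0 0;0 0 0 0 0 0 0"
}}

```text
time: 47.25
tcp_pos: [0.4934, 0.1954, 0.0745]
eef_rot: [[-0.972, -0.234, 0.002], [-0.234, 0.972, -0.0], [-0.002, -0.0, -1.0]]
wrist_force: [-6.5, -5.2, 14.4]
grip_width: 0.0429
gripper_force: 63.6
```

>>> {"op": "send_rows", "data": {
  "plan": "0.62 0 0 0 0 0 0;0.62 0 0 0 0 0 0;0.62 0 0 0 0 0 0;0.62 0 0 -0.015 0 0 0;0.62 0 0 -0.04 0 0 0"
}}

```text
time: 47.88
tcp_pos: [0.492, 0.1953, 0.1279]
eef_rot: [[-0.972, -0.234, -0.003], [-0.234, 0.972, -0.001], [0.003, -0.0, -1.0]]
wrist_force: [1.1, 0.0, 0.2]
grip_width: 0.0529
gripper_force: 0.0
```

>>> {"op": "send_rows", "data": {
  "plan": "0.75 0 0 -0.055 0 0 0;0.75 0 0 -0.055 0 0 0;0.75 0 0 -0.015 0 0 0;0.75 0 0 0 0 0 0"
}}

```text
time: 48.38
tcp_pos: [0.4927, 0.1956, 0.2537]
eef_rot: [[-0.972, -0.234, 0.002], [-0.234, 0.972, 0.001], [-0.002, 0.0, -1.0]]
wrist_force: [-0.1, 0.7, -0.6]
grip_width: 0.0642
gripper_force: 0.0
```

```bash
python3 - <<'E'
from h import *
shakers();print('F',go((.4313,-.0544,.053),YW))
E
```

```text
T [[0.4312, -0.0541, 254.0]]
S [[0.2421, -0.0655, 194.0], [0.4314, -0.0547, 347.0], [0.6398, -0.189, 221.0], [0.7953, 0.0442, 631.0], [0.633, 0.2378, 254.0]]
t 48.475 tcp [0.4922 0.1954 0.2514] w 0.0642
F (array([ 117.2, -228.6,  198.7]), np.float64(0.07))
```

>>> {"op": "send_rows", "data": {
  "plan": "0.75 0.02 -0.04 0 0 0 0;0.75 0.025 -0.05 0 0 0 0;0.75 0.025 -0.05 0 0 0 0;0.75 0.025 -0.05 0 0 0 0;0.75 0.022 -0.0385 0 0 0 0"
}}

```text
time: 49.1
tcp_pos: [0.4313, -0.0557, 0.2513]
eef_rot: [[-0.972, -0.233, -0.003], [-0.233, 0.972, 0.0], [0.002, 0.001, -1.0]]
wrist_force: [-0.2, -0.3, 0.5]
grip_width: 0.064
gripper_force: 0.0
```

>>> {"op": "send_rows", "data": {
  "plan": "0.75 0 0 0 0 0 0;0.75 0 0 0.05 0 0 0;0.75 0 0 0.055 0 0 0;0.75 0 0 0.055 0 0 0;0.75 0 0 0.038 0 0 0"
}}

```text
time: 49.72
tcp_pos: [0.4311, -0.0529, 0.0517]
eef_rot: [[-0.972, -0.235, -0.004], [-0.235, 0.972, 0.001], [0.003, 0.002, -1.0]]
wrist_force: [-0.3, -0.6, -0.2]
grip_width: 0.0639
gripper_force: 0.0
```

>>> {"op": "send_rows", "data": {
  "plan": "0.75 0 0 0 0 0 0;0 0 0 0 0 0 0;0 0 0 0 0 0 0;0 0 0 0 0 0 0;0 0 0 0 0 0 0"
}}

```text
time: 50.35
tcp_pos: [0.4333, -0.054, 0.0561]
eef_rot: [[-0.972, -0.234, 0.003], [-0.234, 0.972, -0.0], [-0.002, -0.001, -1.0]]
wrist_force: [-0.8, 1.4, 7.8]
grip_width: 0.0429
gripper_force: 61.7
```

>>> {"op": "send_rows", "data": {
  "plan": "0 0 0 -0.03 0 0 0;0 0 0 -0.055 0 0 0;0 0 0 -0.055 0 0 0;0 0 0 -0.055 0 0 0;0 0 0 0 0 0 0"
}}

```text
time: 50.98
tcp_pos: [0.4335, -0.0542, 0.254]
eef_rot: [[-0.972, -0.234, 0.008], [-0.234, 0.972, -0.002], [-0.007, -0.003, -1.0]]
wrist_force: [-0.7, -0.0, -1.0]
grip_width: 0.0423
gripper_force: 61.4
```

>>> {"op": "send_rows", "data": {
  "plan": "0 -0.012 0.04 0 0 0 0;0 -0.017 0.053 0 0 0 0;0 -0.017 0.053 0 0 0 0;0 -0.017 0.053 0 0 0 0;0 -0.017 0.053 0 0 0 0"
}}

```text
time: 51.6
tcp_pos: [0.4507, 0.2115, 0.2491]
eef_rot: [[-0.972, -0.234, -0.001], [-0.234, 0.972, -0.0], [0.001, -0.0, -1.0]]
wrist_force: [0.2, -0.4, -0.1]
grip_width: 0.0427
gripper_force: 61.3
```

>>> {"op": "send_rows", "data": {
  "plan": "0 -0.017 0.053 0 0 0 0;0 -0.012 0.04 0 0 0 0;0 -0.008 0.028 0 0 0 0;0 0 0 0 0 0 0;0 0 0 0 0 0 0"
}}

```text
time: 52.22
tcp_pos: [0.4587, 0.3355, 0.2491]
eef_rot: [[-0.972, -0.234, -0.001], [-0.234, 0.972, -0.001], [0.001, -0.0, -1.0]]
wrist_force: [-0.2, -0.1, -0.7]
grip_width: 0.0426
gripper_force: 61.4
```

```bash
python3 - <<'E'
from h import *
s=manip.get_state();print(s['time'],s['tcp_pos'],s['grip_width'],go((*PK[2],.131),YW))
E
```

```text
52.225 [0.45865127 0.33551954 0.24911411] 0.042593278726039116 (array([  0.3,   0.3, 118.1]), np.float64(0.07))
```

>>> {"op": "send_rows", "data": {
  "plan": "0 -0.001 0 0.04 0 0 0;0 0 0 0.045 0 0 0;0 0 0 0.033 0 0 0;0 0 0 0 0 0 0;0 0 0 0 0 0 0"
}}

```text
time: 52.85
tcp_pos: [0.4605, 0.3362, 0.1335]
eef_rot: [[-0.972, -0.233, 0.002], [-0.233, 0.972, 0.001], [-0.002, 0.001, -1.0]]
wrist_force: [-0.3, -0.0, 0.5]
grip_width: 0.0425
gripper_force: 61.4
```

>>> {"op": "send_rows", "data": {
  "plan": "0 0 0 0.018 0 0 0;0 0 0 0.018 0 0 0;0 0 0 0.015 0 0 0;0 0 0 0.005 0 0 0;0 0 0 0 0 0 0"
}}

```text
time: 53.48
tcp_pos: [0.4598, 0.3363, 0.0755]
eef_rot: [[-0.972, -0.234, -0.0], [-0.234, 0.972, -0.0], [0.0, -0.0, -1.0]]
wrist_force: [0.2, 0.4, -0.7]
grip_width: 0.043
gripper_force: 61.4
```

```bash
python3 - <<'E'
from h import *
s=manip.get_state();print(s['time'],s['tcp_pos'],s['grip_width'],go((*PK[2],.0731),YW),s['wrist_force'])
E
```

```text
53.475 [0.4597832  0.33628128 0.0754842 ] 0.042950944145920135 (array([ 1.7, -0.3,  2.4]), np.float64(0.08)) [ 0.17386264  0.37012932 -0.68243301]
```

Lower the last 3 mm, release, then rise and retreat clear.

>>> {"op": "send_rows", "data": {
  "plan": "0 0 0 0.002 0 0 0;0 0 0 0.001 0 0 0;0 0 0 0 0 0 0;0 0 0 0 0 0 0"
}}

```text
time: 53.98
tcp_pos: [0.46, 0.3364, 0.0732]
eef_rot: [[-0.972, -0.234, 0.001], [-0.234, 0.972, 0.0], [-0.001, 0.0, -1.0]]
wrist_force: [0.4, -0.4, 3.1]
grip_width: 0.0429
gripper_force: 61.9
```

>>> {"op": "send_rows", "data": {
  "plan": "0.62 0 0 0 0 0 0;0.62 0 0 0 0 0 0;0.62 0 0 0 0 0 0;0.62 0 0 -0.015 0 0 0;0.62 0 0 -0.04 0 0 0"
}}

```text
time: 54.6
tcp_pos: [0.4592, 0.3359, 0.1278]
eef_rot: [[-0.972, -0.234, -0.003], [-0.234, 0.972, -0.002], [0.003, -0.001, -1.0]]
wrist_force: [0.6, -0.5, 0.1]
grip_width: 0.0531
gripper_force: 0.0
```

>>> {"op": "send_rows", "data": {
  "plan": "0.75 0 0 -0.055 0 0 0;0.75 0 0 -0.055 0 0 0;0.75 0 0 -0.03 0 0 0;0.75 0 -0.05 0 0 0 0;0.75 0 -0.055 0 0 0 0"
}}

```text
time: 55.22
tcp_pos: [0.4843, 0.2333, 0.2692]
eef_rot: [[-0.972, -0.236, 0.001], [-0.236, 0.972, 0.001], [-0.002, 0.0, -1.0]]
wrist_force: [1.0, -0.9, 0.0]
grip_width: 0.0635
gripper_force: 0.0
```

>>> {"op": "send_rows", "data": {
  "plan": "0.75 0 -0.055 0 0 0 0;0.75 0 -0.055 0 0 0 0;0.75 0 -0.055 0 0 0 0;0.75 0 -0.055 0 0 0 0;0.75 0 0 0 0 0 0"
}}

```text
time: 55.85
tcp_pos: [0.5362, 0.0173, 0.2687]
eef_rot: [[-0.973, -0.23, 0.001], [-0.23, 0.973, -0.0], [-0.001, -0.0, -1.0]]
wrist_force: [-0.0, 0.9, 0.3]
grip_width: 0.0639
gripper_force: 0.0
```

```bash
python3 - <<'E'
from h import *
s=manip.get_state();print(s['time'],s['tcp_pos'],s['wrist_force'])
T=cam('top');S=cam('scene');im=np.zeros((480,800,3),np.uint8)
for i,p in PK.items(): print(i,proj(T,(*p,.122)).round(1),proj(S,(*p,.122)).round(1))
im[:320,:400]=cv2.resize(T['img'][200:320,180:330],(400,320),interpolation=2);im[:400,400:]=cv2.resize(S['img'][235:355,335:455],(400,400),interpolation=2);cv2.imwrite('pics/c10.png',im)
E
```

```text
55.85 [0.53620978 0.0173237  0.26867326] [-0.03661262  0.90893067  0.28639786]
0 [261.5 266.2] [384.1 275.5]
1 [236.9 271.7] [404.7 285.9]
2 [212.2 277.1] [426.1 296.7]
3 [256.6 242.2] [370.8 288.6]
4 [232.2 247.5] [391.7 299.5]
5 [207.7 252.9] [413.4 310.9]
```

View pics/c10.png

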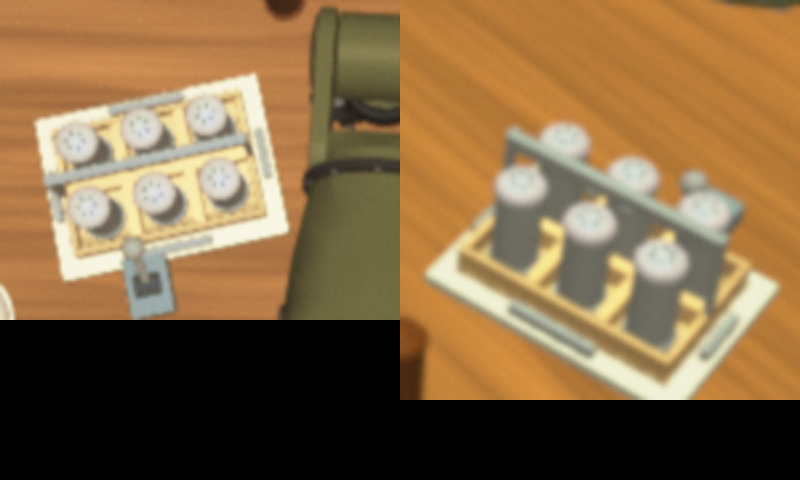

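All six shakers stand upright in their pockets (top crop (78,142), (145,128), (210,116), (93,208), (158,193), (223,180), as predicted). The lever is over and the arm is clear. Handing in.

```bash
python3 -c "
from bench import manip
print(manip.sign_off())"
```

```text
the job is handed in; nothing more can be done
None
```

The job is handed in at about 56 s of the 210 s: the caddy sits in the dock, the latch is over, and all six shakers stand upright in their pockets; the sign-off returned no verdict.

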